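Open the pad press and lay the glued pad in the drying tray

TASK

Open the small screw press: crank its handwheel counter-clockwise until it comes up against its stop, then back it off a quarter turn so that the screw does not jam. Then draw the glued pad out from under the raised plate without rubbing it on the plate or the wheel, and lay it gently, flat, in the empty lane of the drying tray beside the dry pad, leaving the other things on the table where they are.

Things in the scene. Friction and masses are not known exactly. Their poses are not given: they have to be found in the camera images.
- press: screw press for gluing pads, fixed to the table: grey base 200 (its x) x 235 (its y), steel bed whose top is 36 above the table, handwheel on top. Origin: on the table under the centre of the base, on the wheel's axis; z up. Its front is its -x side and looks roughly to the robot's right (yaw 73 to 107 deg). The pad sticks out at the front
- bridge (a point): centre of the press's bridge, 168 above the table: a beam 52 (press x) x 250 (press y), from 150 to 185 above the table, with a brass nut (60 dia, up to 197) on top, standing on two columns (26 dia, at press y = +100 and -100, x = 0); axes as the press's
- wheel_center (a point): centre of the wheel in its rim's plane; turns with it: -x points to the crank handle, z is the axis. 230 across, rim bar 18 thick, 3 spokes, hub up to 27 above the plane. Counter-clockwise from above lifts wheel, screw and platen 16 mm a turn (drag 2 to 4 N at the handle; stays where left) up to a hard stop 1 to 2 turns from the start, rim then about 235 above the table
- handle_mid (a point): middle of the wheel's black crank handle: an upright round handle, 27 dia, 70 high, which spins freely on its pin, so that the wheel can be cranked without turning the hand. Its axis is 100 from the wheel's axis, its middle 48 above the rim's plane
- platen_face (a point): centre of the underside of the pressing plate (platen), 180 (press x) x 150 (press y), 14 thick, above the pad; it rises and sinks with the wheel but does not turn. At the start it is 2 to 13 mm above the pad, at the stop 30 mm
- pad_center (a point): centre of the glued pad lying on the bed: paper block with a grey glued end (its -x end), 160 (its x) x 56 (its y) x 30 (z), 0.15 to 0.26 kg. Its -x end sticks out about 50 at the front of the platen and 40 beyond the base, with nothing under it. The wheel overhangs this end, so a gripper has to lean outwards (away from the press) by 35 to 45 deg to take the end by its two long sides
- tray: wooden drying tray, fixed to the table, left or right of the press: 196 x 196, floor top 6 above the table, rims 6 wide and 16 high, and a batten 6 wide, 15 high along its middle (along its y) that makes two lanes, each 89 (x) x 184 (y). Origin: under its centre, on the table; x roughly away from the robot
- free_lane (a point): centre of the empty lane, the one nearer to the robot, on the tray's floor; axes as the tray's. The pad lies in it with its long side along the tray's y, either end first
- pad_dry_center (a point): centre of the dry pad lying in the tray's other lane, same size as the glued pad; leave it alone
- trimmer: paper trimmer, fixed to the table on the side where the tray is not: 230 (x) x 210 (y), its arm up to 55 high; origin under its centre
- glue_pot: the white plastic glue pot, 60 dia, 48 high, standing beside the way out of the pad, some 115 to 130 mm to the side of the press's middle line; origin under its centre; leave it alone
- brush_jar: white ceramic jar of brushes, 72 dia, 195 high, behind the press on the left; origin under its centre; leave it alone
- tape: black tape dispenser 140 x 58, 71 high, near the robot's right; origin under its centre; leave it alone
- stapler: stapler 150 x 36, 54 high, near the robot's left; origin under its centre; leave it alone
Things that resemble listed ones, but are neither listed nor needed, are in the scene too. Leave any pink look-alike of the part that bears pad_center alone.

How it is judged:
On the way, in this order (a step that is already met when the one before it is completed fails the run):
1. the handwheel has been cranked counter-clockwise against its stop (within 7 degrees), the pad still in the press (angle between the x axis of wheel_center and the x axis of press, either way round above 1.45 rad and z of platen_face in the frame of press above 0.0954 m and distance of pad_center from where it was at the start of the episode below 0.02 m), for 0.1 s.
2. the wheel has been backed off a quarter turn (20 degrees either way), the pad still in the press (angle between the x axis of wheel_center and the x axis of press, either way round below 0.35 rad and z of platen_face in the frame of press between 0.0902 and 0.0938 m and distance of pad_center from where it was at the start of the episode below 0.02 m), for 0.2 s.
At the end, for the whole second after the job is handed in: The wheel rests a quarter turn (20 degrees either way) short of its stop, and the pad lies at rest, flat on the floor of the tray's empty lane, long side along the lane, within its rims, let go (angle between the x axis of wheel_center and the x axis of press, either way round below 0.35 rad and z of platen_face in the frame of press between 0.0902 and 0.0938 m and x of pad_center in the frame of free_lane between -0.02 and 0.02 m and y of pad_center in the frame of free_lane between -0.018 and 0.018 m and z of pad_center in the frame of free_lane below 0.018 m and angle between pad_center's own z axis and vertical below 0.06 rad and angle between the x axis of pad_center and the y axis of tray, either way round below 0.25 rad and linear speed of pad below 0.01 m/s); the robot touches nothing.
It fails at once if the pad is rubbed or pressed on the platen or the wheel above it (more than 3 N) (contact force between pad and platen above 3 N).
It fails at once if the pad is dropped (falls free faster than 0.5 m/s) (linear speed of pad above 0.5 m/s and contact force between the fingers and pad below 0.05 N).
It fails at once if the dry pad is shifted more than 20 mm (distance of pad_dry_center from where it was at the start of the episode above 0.02 m).
It fails at once if another thing on the table is shifted more than 30 mm (distance of any of glue_pot, brush_jar, tape, stapler from where it was at the start of the episode above 0.03 m).
It also fails if it takes over 72 s, if anything falls off the work surface, if the arm or the gripper's body presses on something with over 40 N, if the wrist force passes 120 N, or if a joint passes its speed limit or range.

ROBOT

A 6-joint arm with a two-finger parallel gripper is mounted at the origin on the work surface. World frame = base frame: x ahead of the robot, y to its left, z up, the work surface at z = 0. Lengths are in m, angles in rad, forces in N, time in s.
With the tool pointing down it reaches from about 0.375 to 0.9 m from the base axis. Payload 3.1 kg.
Tool frame: the origin (TCP) lies midway between the tips of the shut fingers; the grasp point (between the pads) lies 19 mm behind it (manip.hold_point_z is the distance from the TCP to the grasp point, in m); x points along the fingers, y is the direction in which the jaws open and shut, and the axes are right-handed (so a half turn about x gives the same grasp; the last joint's range is limited). The gripper opens to 85 mm and grips with 20 to 120 N. Pads are 22 mm wide; open, the fingers measure 114 mm over their backs; the gripper's body (76 mm by 85 mm) begins 54 mm behind the grasp point. The pads swing forward as they close: fully open they stand 13 mm farther back than shut.
Start: joints at [-0.178, 0.527, 1.433, -0, 1.181, -0.178], TCP at [0.625, 0, 0.231] pointing down, gripper open.
Joint ranges: [-3.08, 3.08], [-0.75, 2.2], [0.22, 2.44], [-1.43, 4.57], [0, 2.65], [-2.85, 2.85]. Speed limits (rad/s): [2.79, 2.79, 3.14, 3.14, 3.14, 3.14].

INTERFACE

Orientations are given as a unit quaternion [x, y, z, w].
In Python, from station import manip, snapshot gives the robot as it stands.
- The arm moves only by the tool play_rows, never from a script. Its argument "series" is a list of rows, each a list of 4 numbers: the shift along the tool's x, y, z in m, then the turn about the tool's x in degrees. In form: [[tx, ty, tz, spin], ...]. A call has 1 to 20 rows; each row is the pose to reach, as a shift and turn from the pose measured when the call began, along the tool's axes at that moment; what a row does not reach only later rows make up. A row lasts 1/10 s, in which the tool goes at most 50 mm and 8.59 degrees, less where a joint would pass 70% of its speed; a pose out of reach is approached as far as the arm can. A call with a gripper value outside its range is refused whole. "claw" is the opening in per cent of the stroke, from 0 (shut) to 100 (fully open), set as the call begins (left out, the last holds). The fingers move at their own pace and stop on an object; "force" is the grip in N (left out, the last holds). Time passes only in rows, so rows that repeat a pose let the fingers close. It gives the time, the measured TCP pose, the force and the opening at its end, in the units of the state.
- manip.sense(): the state, without advancing time (a new reading comes with each control period).
- snapshot(name): name is "scene" or "side" or "wrist"; returns a dict with "image" (400x640x3 uint8, blue, green, red), "depth" (400x640 float32, m along the optical axis (not along the pixel's ray), 0 where there is no reading), "fov_y" (degrees; the focal length in pixels is half the picture's height over the tangent of half this angle, whatever the lens; pixels are square), "cx", "cy" (the principal point, pixels), "R" (3x3) and "t" (3): a world point X has camera coordinates R X + t. Camera axes: x right, y down, z forward; pixel columns grow to the right and rows downward; lengths in m; the calibration is good to about 2 mm. The wrist camera is an equidistant fisheye: a pixel r from the principal point sees the ray r / f radians off the axis. A picture is of the moment at which its call begins.
- manip.sign_off(): hands the job in, once; it reports no verdict.
The state is a dict: "t": time; "q": joint angles; "qd": joint speeds; "tau": joint torques, N m; "tcp_pos": TCP position; "tool_rot": TCP orientation; "force": force on the tool from outside, world axes, zero at the start; "ft_torque": the same for the moment, N m; "finger_gap": opening from 0.0 (shut) to 1.0 (fully open).
Only numpy, scipy, OpenCV 4.12 (cv2) and the standard library are available. Lean on these libraries where they do the work, as an engineer would, in place of code of your own. Each camera call takes 0.05 s, during which the arm holds its last target.

## Working session

There is one attempt and no reset: what is moved stays moved. The work goes in short steps, Python scripts to look and compute and a tool call to move; the robot and the scene stay as the last step left them, time stands still between calls to the robot, and variables do not carry over. Pictures are saved under pics/ and viewed, and the job is handed in when it is done.

Besides the shell and the picture viewer there is one more tool, called after ">>>" as name(argument=value, ...), one argument or row to a line, values as JSON. play_rows: Moves the arm, as the interface text tells. Its arguments: {"type":"object","properties":{"series":{"type":"array","items":{"type":"array","items":{"type":"number"}}},"claw":{"type":"number"},"force":{"type":"number"}},"required":["series"]}

```bash
ls -la; mkdir -p pics; cat > h.py <<'E'
import numpy as np, cv2, pickle
from station import manip, snapshot
from scipy.spatial.transform import Rotation as Rn
E
python3 - <<'E'
from h import *
s=manip.sense(); print(s); print([a for a in dir(manip) if a[0]!='_'], manip.hold_point_z)
for n in ['scene','side','wrist']:
    d=snapshot(n); pickle.dump(d,open(f'{n}0.pkl','wb')); cv2.imwrite(f'pics/{n}0.png',d['image']); print(n,d['fov_y'],d['cx'],d['cy'],d['R'],d['t'])
E
```

```text
total 12
drwxr-xr-x  3 agent agent 4096 Dec  7 07:18 .
drwxr-xr-x 23 root  root  4096 Dec  7 07:18 ..
drwxr-xr-x  2 agent agent 4096 Dec  7 07:18 pics
{'t': 0.0, 'q': array([-1.78495022e-01,  5.28478332e-01,  1.43391557e+00, -1.09342705e-05,
        1.18138198e+00, -1.78516541e-01]), 'qd': array([ 3.97984443e-04,  1.24146236e-03,  4.90509725e-05,  1.45596874e-03,
       -1.66376967e-03, -4.69613770e-04]), 'tau': array([ 2.50220628e-04, -4.42344439e+01, -1.78024775e+01, -2.06930472e-04,
        8.36740597e-03,  2.24214921e-05]), 'tcp_pos': array([6.24280821e-01, 1.59275922e-04, 2.30321919e-01]), 'tool_rot': array([ 0.49955012,  0.50063813, -0.50043644,  0.49937411]), 'force': array([-1.19834306, -0.20345808,  0.21890342]), 'ft_torque': array([ 0.01460231,  0.03791247, -0.05228039]), 'finger_gap': 0.9982957962995687}
['PlanningError', 'hold_point_z', 'sense', 'sign_off'] 0.0187
scene 46.78633582996961 319.008515623438 206.22378442548677 [[-0.67121674  0.74112367  0.01427581]
 [ 0.4336067   0.40818096 -0.80335144]
 [-0.60120988 -0.53303285 -0.59533408]] [ 0.32656007 -0.08522192  1.87998509]
side 45.28864357426463 312.31065316735067 194.95311275468154 [[ 0.80200579 -0.59726178 -0.00806654]
 [-0.37722694 -0.49597887 -0.7821156 ]
 [ 0.46312692  0.63030415 -0.62308116]] [-0.39759663  0.33804171  1.38819537]
wrist 65.70646984690485 316.4947779702939 197.62315120499483 [[ 9.99994586e-01 -3.27793684e-04 -3.27432223e-03]
 [ 6.76745864e-04 -9.53271562e-01  3.02114003e-01]
 [-3.22034933e-03 -3.02114583e-01 -9.53266179e-01]] [-0.62241616 -0.03985276  0.38253728]
```

View pics/scene0.png

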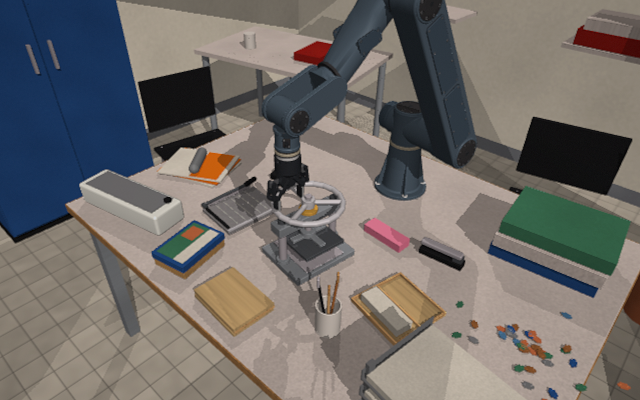

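View pics/side0.png

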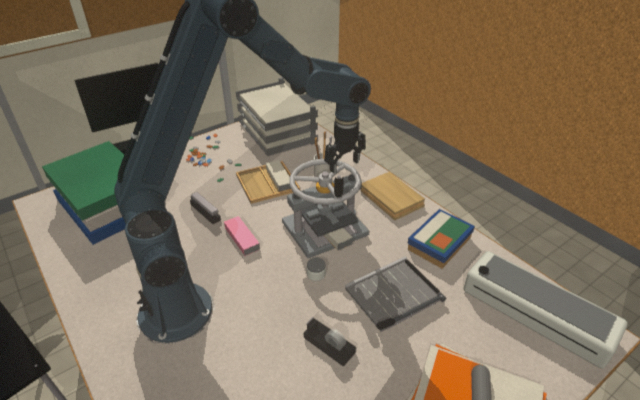

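View pics/wrist0.png

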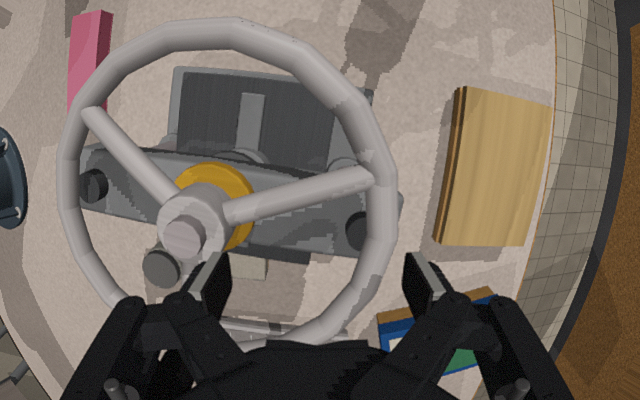

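```bash
python3 - <<'E'
from h import *
d=pickle.load(open('side0.pkl','rb'))['image'];cv2.imwrite('pics/side0c.png',cv2.resize(d[140:300,230:430],None,fx=3.8,fy=3.8,interpolation=cv2.INTER_CUBIC)[:600])
d=pickle.load(open('scene0.pkl','rb'))['image'];cv2.imwrite('pics/scene0c.png',cv2.resize(d[165:355,200:460],None,fx=3,fy=3,interpolation=cv2.INTER_CUBIC))
s=manip.sense(); print(Rn.from_quat(s['tool_rot']).as_matrix().round(3))
for n in ['scene','side','wrist']:
    d=pickle.load(open(n+'0.pkl','rb')); print(n,-d['R'].T@d['t'])
E
```

```text
[[-0.002  1.     0.   ]
 [ 0.     0.    -1.   ]
 [-1.    -0.002 -0.   ]]
scene [1.38641099 0.79485837 1.04609413]
side [-0.19651741 -0.94479304  1.12613884]
wrist [0.62367166 0.07737556 0.37466193]
```

View pics/side0c.png

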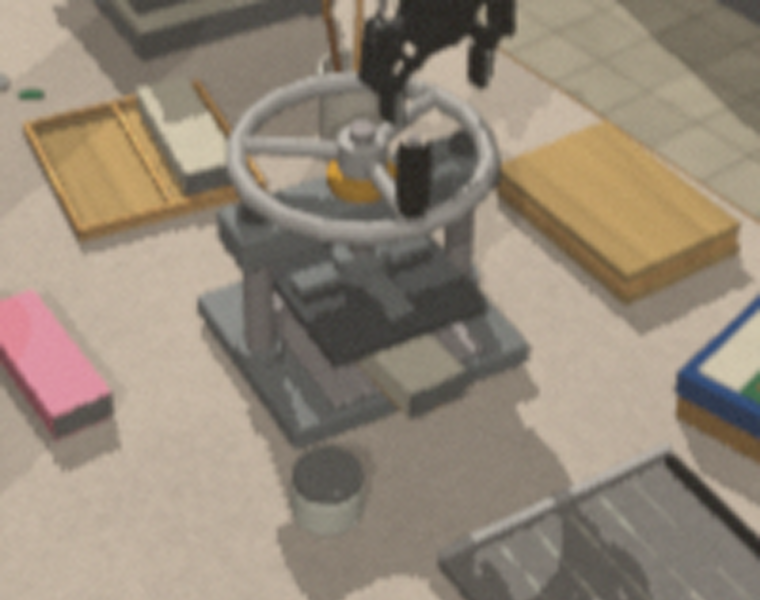

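View pics/scene0c.png

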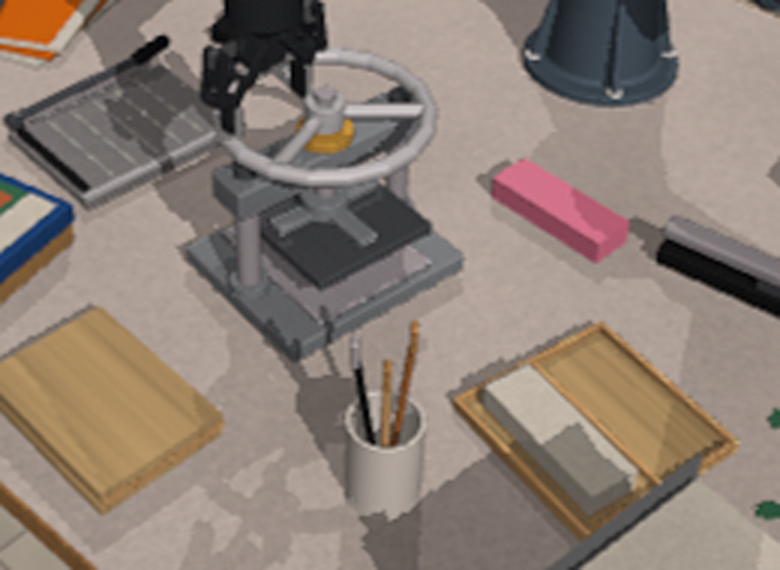

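```bash
cat >> h.py <<'E'
def load(n): return pickle.load(open(n+'.pkl','rb'))
def grab(n,name):
    d=snapshot(n); pickle.dump(d,open(f'{name}.pkl','wb')); cv2.imwrite(f'pics/{name}.png',d['image']); return d
def rays(d,u,v,fish=False):
    u=np.asarray(u,float);v=np.asarray(v,float)
    f=200/np.tan(np.radians(d['fov_y']/2)); x=(u-d['cx'])/f;y=(v-d['cy'])/f
    if not fish: return np.stack([x,y,np.ones_like(x)],-1)
    r=np.hypot(x,y)+1e-12; t=np.tan(r)
    return np.stack([x/r*t,y/r*t,np.ones_like(x)],-1)
def cloud(d,fish=False):
    v,u=np.mgrid[0:400,0:640]; r=rays(d,u,v,fish)*d['depth'][...,None]
    P=(r-d['t'])@d['R']; P[d['depth']<=0]=np.nan
    return P
def onplane(d,u,v,z,fish=False):
    r=rays(d,u,v,fish)@d['R']; c=-d['R'].T@d['t']
    return c+r*((z-c[2])/r[...,2])[...,None]
def proj(d,X,fish=False):
    c=np.asarray(X)@d['R'].T+d['t']; f=200/np.tan(np.radians(d['fov_y']/2))
    if not fish: return np.stack([d['cx']+f*c[...,0]/c[...,2],d['cy']+f*c[...,1]/c[...,2]],-1)
    rr=np.hypot(c[...,0],c[...,1]);th=np.arctan2(rr,c[...,2])
    return np.stack([d['cx']+f*th*c[...,0]/rr,d['cy']+f*th*c[...,1]/rr],-1)
def circfit(P):
    A=np.c_[2*P[:,:2],np.ones(len(P))]; b=(P[:,:2]**2).sum(1)
    s=np.linalg.lstsq(A,b,rcond=None)[0]; return s[:2],np.sqrt(s[2]+s[0]**2+s[1]**2)
E
python3 - <<'E'
from h import *
d=load('wrist0'); P=cloud(d,True)
for (u,v) in [(185,240),(68,180),(225,30),(385,190),(240,210),(95,185),(160,268),(250,300),(270,80),(250,268),(330,330)]:
    print(u,v,P[v,u].round(4),d['image'][v,u])
d=load('side0'); P=cloud(d)
for (u,v) in [(339,187),(339,182),(339,192),(316,264),(340,243),(325,225),(352,222)]: print('side',u,v,P[v,u].round(4),d['image'][v,u])
E
```

```text
185 240 [0.5576 0.0137 0.2438] [143 143 154]
68 180 [0.4611 0.0411 0.2226] [130 134 138]
225 30 [0.5791 0.1152 0.2265] [156 157 165]
385 190 [0.6581 0.0342 0.2255] [163 164 171]
240 210 [0.583  0.0232 0.2251] [167 169 175]
95 185 [0.4652 0.0311 0.1993] [65 66 65]
160 268 [ 0.4128 -0.1248  0.0495] [89 91 94]
250 300 [ 0.5226 -0.2021  0.0016] [117 125 138]
270 80 [0.5809 0.0988 0.0919] [75 73 75]
250 268 [ 0.5451 -0.1063  0.0668] [132 143 150]
330 330 [ 0.6317 -0.0577  0.2251] [162 164 169]
side 339 187 [ 0.5244 -0.0958  0.2698] [37 43 46]
side 339 182 [ 0.5225 -0.0974  0.2899] [39 41 43]
side 339 192 [ 0.5296 -0.0906  0.2454] [36 41 45]
side 316 264 [ 0.4098 -0.1349  0.051 ] [85 87 90]
side 340 243 [ 0.5178 -0.1177  0.063 ] [84 91 95]
side 325 225 [ 0.5126 -0.0469  0.0914] [63 65 67]
side 352 222 [ 0.5931 -0.0858  0.0885] [57 62 64]
```

```bash
python3 - <<'E'
from h import *
cl={n:cloud(load(n+'0'),n=='wrist') for n in ['scene','side','wrist']}
im={n:load(n+'0')['image'] for n in cl}
def pick(zlo,zhi,xy,r,n,cond=None):
    P=cl[n]; m=(P[...,2]>zlo)&(P[...,2]<zhi)&(np.hypot(P[...,0]-xy[0],P[...,1]-xy[1])<r)
    if cond is not None: m&=cond(im[n].astype(int))
    return m
c=np.array([.558,.01])
for n in cl:
    g=lambda i:(i.min(2)>90)
    m=pick(.220,.230,c,.125,n,g); Q=cl[n][m]; r=np.hypot(*(Q[:,:2]-c).T); Q=Q[r>.095]
    for _ in range(3):
        c2,R=circfit(Q); Q=Q[abs(np.hypot(*(Q[:,:2]-c2).T)-R)<.01]
    print(n,'wheel',len(Q),c2.round(4),R.round(4),'z top',np.percentile(Q[:,2],[5,50,95]).round(4))
    for nm,lo,hi in [('bridge',.18,.19),('platen',.075,.1),('bed/base',.03,.042),('base?',.01,.03)]:
        m=pick(lo,hi,c,.17,n,lambda i:(i.max(2)-i.min(2)<25)); Q=cl[n][m]
        if len(Q)>50: print(n,nm,len(Q),'zmed',np.median(Q[:,2]).round(4),cv2.minAreaRect((Q[:,:2]*1000).astype(np.float32)))
E
```

```text
scene wheel 500 [0.5595 0.0169] 0.1055 z top [0.2204 0.2236 0.2269]
scene bridge 327 zmed 0.1854 ((561.3128051757812, 15.722396850585938), (56.0762825012207, 243.1266632080078), 79.9910888671875)
scene platen 1143 zmed 0.0906 ((564.5451049804688, 42.96127700805664), (129.69451904296875, 224.31619262695312), 79.20121002197266)
scene bed/base 1105 zmed 0.0346 ((559.84130859375, 18.814796447753906), (200.26535034179688, 236.34268188476562), 80.03549194335938)
scene base? 592 zmed 0.0249 ((557.4268798828125, 16.15575408935547), (205.42771911621094, 238.4034881591797), 80.45374298095703)
side wheel 621 [0.5551 0.0097] 0.105 z top [0.2207 0.2243 0.2278]
side bridge 326 zmed 0.1861 ((554.8572387695312, 11.15200424194336), (56.81501388549805, 249.42031860351562), 81.12425231933594)
side platen 1074 zmed 0.0915 ((542.0115966796875, -18.04027557373047), (145.88507080078125, 216.3764190673828), 63.931129455566406)
side bed/base 834 zmed 0.0345 ((552.4136962890625, -5.2132568359375), (234.56314086914062, 238.12123107910156), 79.73092651367188)
side base? 367 zmed 0.0248 ((557.0799560546875, 9.469039916992188), (201.01693725585938, 238.97584533691406), 80.41840362548828)
wrist wheel 18698 [0.5569 0.0144] 0.1031 z top [0.2213 0.2244 0.226 ]
wrist bridge 9155 zmed 0.1865 ((556.24267578125, 13.542747497558594), (51.87964630126953, 247.5415496826172), 80.71961975097656)
wrist platen 11557 zmed 0.0914 ((540.4086303710938, 15.612152099609375), (180.53372192382812, 179.6728057861328), 80.65343475341797)
wrist bed/base 2043 zmed 0.0316 ((552.5582275390625, 3.6628952026367188), (218.47952270507812, 233.19126892089844), 80.64286041259766)
wrist base? 174 zmed 0.0293 ((563.8707885742188, 70.66630554199219), (84.45977783203125, 234.21327209472656), 80.79771423339844)
```

```bash
python3 - <<'E'
from h import *
from scipy.optimize import least_squares
P=cloud(load('side0')); m=(P[...,2]>.238)&(P[...,2]<.31)&(np.hypot(P[...,0]-.533,P[...,1]+.085)<.03)
Q=P[m]; print(len(Q),Q[:,2].min(),Q[:,2].max())
f=lambda p:np.hypot(Q[:,0]-p[0],Q[:,1]-p[1])-.0135
r=least_squares(f,[.533,-.085],loss='soft_l1',f_scale=.002); print(r.x,np.std(r.fun))
a=np.array([.557,.0135]);v=r.x-a;print(np.hypot(*v),np.degrees(np.arctan2(v[1],v[0])))
# tray
for n in ['scene','side']:
    d=load(n+'0'); hsv=cv2.cvtColor(d['image'],cv2.COLOR_BGR2HSV); P=cloud(d)
    w=(hsv[...,0]>8)&(hsv[...,0]<26)&(hsv[...,1]>75)&(P[...,1]>.1)&(P[...,2]<.03)&(P[...,2]>-.01)&(P[...,0]<.75)
    k,l,s,cc=cv2.connectedComponentsWithStats(w.astype(np.uint8)); i=1+np.argmax(s[1:,4]); 
    Q=P[l==i]; print(n,s[i],cv2.minAreaRect((Q[:,:2]*1000).astype(np.float32)),np.percentile(Q[:,2],[5,50,95]).round(4))
    g=(P[...,2]>.031)&(P[...,2]<.041)&(np.hypot(P[...,0]-.55,P[...,1]-.3)<.16); Q=P[g]
    if len(Q)>20: print('drypad',len(Q),cv2.minAreaRect((Q[:,:2]*1000).astype(np.float32)),np.median(Q,0))
E
```

```text
162 0.2382272176406306 0.3032633860519225
[ 0.53283871 -0.0827808 ] 0.0028251805988228694
0.09926610485118494 -104.08725138832878
scene [ 351  272   95   73 2377] ((544.51708984375, 357.3700866699219), (212.76083374023438, 201.6601104736328), 75.48662567138672) [0.0032 0.0082 0.0182]
drypad 885 ((641.2787475585938, 341.73931884765625), (161.63961791992188, 159.7981414794922), 76.6646499633789) [0.59563483 0.35770435 0.03705473]
side [ 236  165   57   39 1121] ((530.0021362304688, 362.7495422363281), (207.71026611328125, 165.95628356933594), 75.98576354980469) [0.0032 0.0094 0.0198]
drypad 318 ((641.2421875, 339.2641296386719), (168.0496826171875, 156.38204956054688), 76.37764739990234) [0.59170952 0.34667692 0.03744934]
```

>>> play_rows(
  series=[
    [-0.05,0,0,0],
    [-0.1,0,0,0],
    [-0.11,-0.03,0.02,0],
    [-0.11,-0.065,0.055,0],
    [-0.11,-0.091,0.083,0],
    [-0.11,-0.091,0.083,0],
    [-0.09,-0.091,0.083,0],
    [-0.06,-0.091,0.083,0],
    [-0.03,-0.091,0.083,0],
    [-0.03,-0.091,0.083,0],
  ],
  claw=100,
)

```text
t: 1.15
tcp_pos: [0.531, -0.0814, 0.2567]
tool_rot: [0.498, 0.504, -0.502, 0.496]
force: [-0.9, -0.2, -0.0]
finger_gap: 1.002
```

```bash
python3 - <<'E'
from h import *
s=manip.sense(); print(s['tcp_pos'],s['force'],s['q'],s['t'])
d=grab('side','side1');cv2.imwrite('pics/side1c.png',cv2.resize(d['image'][110:260,250:430],None,fx=4,fy=4,interpolation=cv2.INTER_CUBIC))
d=grab('wrist','wrist1')
E
```

```text
[ 0.53096995 -0.0814352   0.25669416] [-0.89542705 -0.20865633 -0.00576268] [-3.60344117e-01  3.83107765e-01  1.61509229e+00  4.77320199e-05
  1.15479777e+00 -3.60483317e-01] 1.15
```

View pics/side1c.png

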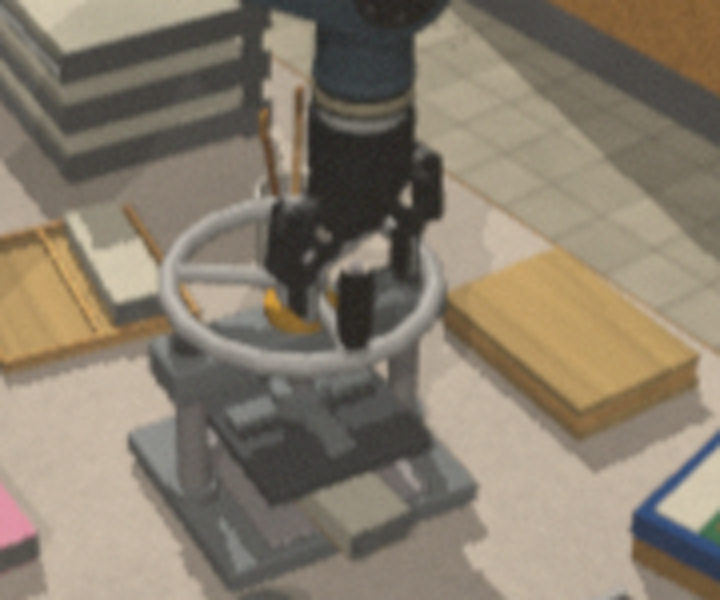

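View pics/wrist1.png

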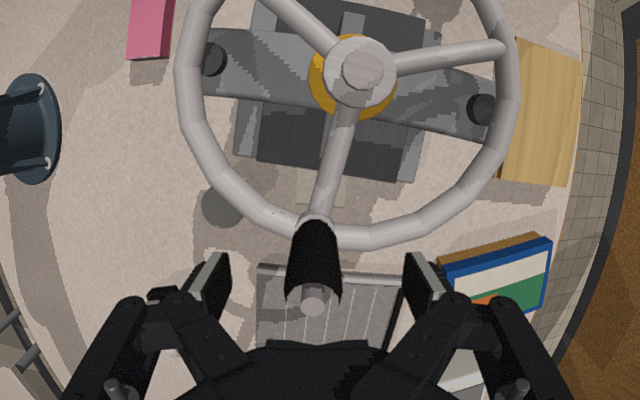

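>>> play_rows(
  series=[
    [0,0,0,0],
    [0,0,0,0],
    [0,0,0,0],
    [0,0,0,0],
    [0,0,0,0],
    [0,0,0,0],
    [0,0,0,0],
  ],
  claw=0,
  force=35,
)

```text
t: 1.95
tcp_pos: [0.5338, -0.0827, 0.2614]
tool_rot: [0.499, 0.501, -0.5, 0.499]
force: [-1.4, 0.2, 5.4]
finger_gap: 0.304
```

```bash
python3 - <<'E'
from h import *
s=manip.sense(); print(s['tcp_pos'],s['force'],s['finger_gap']*85,s['t'])
d=grab('wrist','wrist2')
P=cloud(d,True); i=d['image'].min(2)
c=np.array([.557,.0135])
r=np.hypot(P[...,0]-c[0],P[...,1]-c[1]); m=(P[...,2]>.220)&(P[...,2]<.23)&(r>.09)&(r<.12)&(i>90)
print(circfit(P[m]),m.sum())
E
```

```text
[ 0.53381043 -0.08268234  0.26143434] [-1.40065909  0.23738158  5.44415783] 25.84206567597267 1.95
(array([0.55450791, 0.01287167]), np.float64(0.10274120386942236)) 13584
```

View pics/wrist2.png

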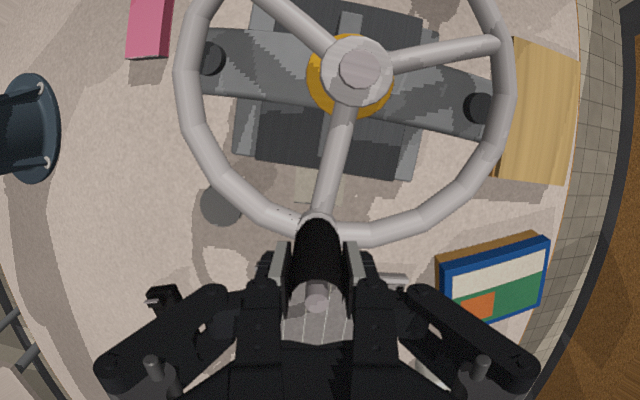

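```bash
cat >> h.py <<'E'
def crank(a0,thetas):
    s=manip.sense(); R=Rn.from_quat(s['tool_rot']).as_matrix(); out=[]
    for th in thetas:
        a=np.radians(a0);b=np.radians(a0+th)
        D=np.array([.1*(np.cos(b)-np.cos(a)),.1*(np.sin(b)-np.sin(a)),.016*th/360]); out.append([round(float(x),4) for x in R.T@D]+[0])
    print(out)
E
python3 - <<'E'
from h import *
crank(-103.5,[6,16,26,36,46,56,60,60])
E
```

```text
[[-0.0003, 0.0103, 0.0019, 0], [-0.0008, 0.0277, 0.0027, 0], [-0.0012, 0.045, 0.0004, 0], [-0.0017, 0.0616, -0.0048, 0], [-0.0022, 0.0771, -0.0129, 0], [-0.0027, 0.0909, -0.0235, 0], [-0.0029, 0.0959, -0.0284, 0], [-0.0029, 0.0959, -0.0284, 0]]
```

>>> play_rows(
  series=[
    [-0.0003,0.0103,0.0019,0],
    [-0.0008,0.0277,0.0027,0],
    [-0.0012,0.045,0.0004,0],
    [-0.0017,0.0616,-0.0048,0],
    [-0.0022,0.0771,-0.0129,0],
    [-0.0027,0.0909,-0.0235,0],
    [-0.0029,0.0959,-0.0284,0],
    [-0.0029,0.0959,-0.0284,0],
  ],
)

```text
t: 2.8
tcp_pos: [0.6299, -0.0527, 0.2641]
tool_rot: [0.5, 0.501, -0.5, 0.499]
force: [-0.4, 4.0, 4.0]
finger_gap: 0.305
```

```bash
python3 - <<'E'
from h import *
s=manip.sense(); print(s['tcp_pos'],s['force'],s['ft_torque'],s['finger_gap']*85,s['t'])
d=grab('wrist','wrist3'); d=grab('side','side3');cv2.imwrite('pics/side3c.png',cv2.resize(d['image'][110:260,250:430],None,fx=4,fy=4,interpolation=cv2.INTER_CUBIC))
E
```

```text
[ 0.62988787 -0.05273006  0.26411184] [-0.39486762  3.96984752  4.02706955] [0.48840356 0.37105255 0.04014811] 25.929682992832557 2.8
```

View pics/wrist3.png

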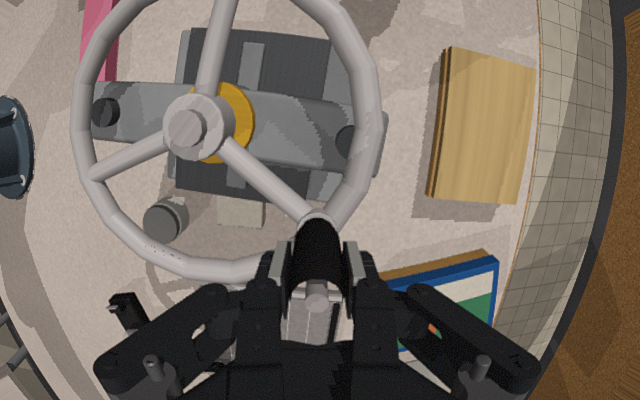

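```bash
python3 - <<'E'
from h import *
crank(-43,[6]+list(range(18,235,12))+[230][:0]+[234])
E
```

```text
[[-0.0003, 0.0067, -0.008, 0], [-0.0008, 0.0175, -0.0259, 0], [-0.0013, 0.0243, -0.0457, 0], [-0.0018, 0.0269, -0.0664, 0], [-0.0023, 0.0251, -0.0873, 0], [-0.0027, 0.019, -0.1073, 0], [-0.0032, 0.0088, -0.1256, 0], [-0.0037, -0.0049, -0.1413, 0], [-0.0042, -0.0215, -0.1539, 0], [-0.0046, -0.0405, -0.1628, 0], [-0.0051, -0.0609, -0.1675, 0], [-0.0056, -0.0818, -0.1679, 0], [-0.0061, -0.1023, -0.1639, 0], [-0.0066, -0.1215, -0.1557, 0], [-0.0071, -0.1387, -0.1438, 0], [-0.0077, -0.1529, -0.1285, 0], [-0.0082, -0.1637, -0.1106, 0], [-0.0088, -0.1705, -0.0908, 0], [-0.0093, -0.1731, -0.0701, 0], [-0.0099, -0.1713, -0.0492, 0], [-0.0099, -0.1713, -0.0492, 0]]
```

>>> play_rows(
  series=[
    [-0.0003,0.0067,-0.008,0],
    [-0.0008,0.0175,-0.0259,0],
    [-0.0013,0.0243,-0.0457,0],
    [-0.0018,0.0269,-0.0664,0],
    [-0.0023,0.0251,-0.0873,0],
    [-0.0027,0.019,-0.1073,0],
    [-0.0032,0.0088,-0.1256,0],
    [-0.0037,-0.0049,-0.1413,0],
    [-0.0042,-0.0215,-0.1539,0],
    [-0.0046,-0.0405,-0.1628,0],
    [-0.0051,-0.0609,-0.1675,0],
    [-0.0056,-0.0818,-0.1679,0],
    [-0.0061,-0.1023,-0.1639,0],
    [-0.0066,-0.1215,-0.1557,0],
    [-0.0071,-0.1387,-0.1438,0],
    [-0.0077,-0.1529,-0.1285,0],
    [-0.0082,-0.1637,-0.1106,0],
    [-0.0088,-0.1705,-0.0908,0],
    [-0.0093,-0.1731,-0.0701,0],
    [-0.0099,-0.1713,-0.0492,0],
  ],
)

```text
t: 4.9
tcp_pos: [0.4577, -0.004, 0.2745]
tool_rot: [0.501, 0.501, -0.499, 0.499]
force: [2.4, 6.7, -1.1]
finger_gap: 0.302
```

```bash
python3 - <<'E'
from h import *
s=manip.sense(); print(s['tcp_pos'],s['force'],s['ft_torque'],s['finger_gap']*85,s['t'])
v=s['tcp_pos'][:2]-[.5565,.0145];a=np.degrees(np.arctan2(v[1],v[0]));print(a,np.hypot(*v))
crank(a,[6]+list(range(18,110,12))+[118,122,122])
E
```

```text
[ 0.45770729 -0.00400116  0.27453747] [ 2.38245604  6.67252768 -1.05180885] [ 0.91339758 -0.39062516  0.02811405] 25.711403907422472 4.9
-169.39293771506894 0.10051015571143272
[[-0.0003, 0.0025, 0.0102, 0], [-0.0009, 0.0105, 0.0295, 0], [-0.0016, 0.0224, 0.0467, 0], [-0.0022, 0.0376, 0.061, 0], [-0.0028, 0.0554, 0.0719, 0], [-0.0034, 0.0752, 0.0788, 0], [-0.0039, 0.0959, 0.0815, 0], [-0.0045, 0.1167, 0.0798, 0], [-0.005, 0.1368, 0.0738, 0], [-0.0056, 0.1607, 0.0597, 0], [-0.0058, 0.166, 0.0551, 0], [-0.0058, 0.166, 0.0551, 0]]
```

>>> play_rows(
  series=[
    [-0.0003,0.0025,0.0102,0],
    [-0.0009,0.0105,0.0295,0],
    [-0.0016,0.0224,0.0467,0],
    [-0.0022,0.0376,0.061,0],
    [-0.0028,0.0554,0.0719,0],
    [-0.0034,0.0752,0.0788,0],
    [-0.0039,0.0959,0.0815,0],
    [-0.0045,0.1167,0.0798,0],
    [-0.005,0.1368,0.0738,0],
    [-0.0056,0.1607,0.0597,0],
    [-0.0058,0.166,0.0551,0],
    [-0.0058,0.166,0.0551,0],
  ],
)

```text
t: 6.1
tcp_pos: [0.6244, -0.0583, 0.28]
tool_rot: [0.501, 0.502, -0.499, 0.499]
force: [-1.1, 3.3, 3.6]
finger_gap: 0.307
```

```bash
python3 - <<'E'
from h import *
s=manip.sense(); print(s['tcp_pos'],s['force'],s['ft_torque'],s['finger_gap']*85,s['t'])
v=s['tcp_pos'][:2]-[.5565,.0145];a=np.degrees(np.arctan2(v[1],v[0]));print(a,np.hypot(*v))
crank(a,[4,10,16,22,26,30,30])
E
```

```text
[ 0.62436005 -0.05827343  0.27997208] [-1.09222258  3.29808153  3.59286434] [ 0.38888767  0.306696   -0.02632651] 26.078987989874765 6.1
-47.00095764103962 0.09950356019026674
[[-0.0002, 0.0049, -0.0049, 0], [-0.0004, 0.0117, -0.0129, 0], [-0.0006, 0.0175, -0.0216, 0], [-0.0008, 0.0225, -0.0309, 0], [-0.001, 0.0252, -0.0373, 0], [-0.0011, 0.0275, -0.0439, 0], [-0.0011, 0.0275, -0.0439, 0]]
```

>>> play_rows(
  series=[
    [-0.0002,0.0049,-0.0049,0],
    [-0.0004,0.0117,-0.0129,0],
    [-0.0006,0.0175,-0.0216,0],
    [-0.0008,0.0225,-0.0309,0],
    [-0.001,0.0252,-0.0373,0],
    [-0.0011,0.0275,-0.0439,0],
    [-0.0011,0.0275,-0.0439,0],
  ],
)

```text
t: 6.8
tcp_pos: [0.652, -0.0135, 0.2814]
tool_rot: [0.501, 0.502, -0.498, 0.499]
force: [-2.1, 1.4, 3.4]
finger_gap: 0.308
```

```bash
python3 - <<'E'
from h import *
s=manip.sense(); print(s['tcp_pos'],s['force'],s['ft_torque'],s['finger_gap']*85,s['t'])
v=s['tcp_pos'][:2]-[.5565,.0145];a=np.degrees(np.arctan2(v[1],v[0]));print(a,np.hypot(*v))
crank(a,[2,4,6,8,10,12])
E
```

```text
[ 0.65201842 -0.01351354  0.28137105] [-2.08965769  1.35449671  3.41598415] [ 0.03444921  0.63312996 -0.03454807] 26.17346410819842 6.8
-16.345301661690016 0.09954158905200891
[[-0.0001, 0.0009, -0.0034, 0], [-0.0001, 0.0017, -0.0068, 0], [-0.0002, 0.0024, -0.0102, 0], [-0.0003, 0.003, -0.0136, 0], [-0.0003, 0.0035, -0.0171, 0], [-0.0004, 0.0038, -0.0206, 0]]
```

>>> play_rows(
  series=[
    [-0.0001,0.0009,-0.0034,0],
    [-0.0001,0.0017,-0.0068,0],
    [-0.0001,0.0017,-0.0068,0],
  ],
)

```text
t: 7.1
tcp_pos: [0.6538, -0.0063, 0.2815]
tool_rot: [0.501, 0.502, -0.498, 0.499]
force: [-3.0, -0.9, 3.6]
finger_gap: 0.308
```

>>> play_rows(
  series=[
    [0,0.0003,-0.0018,0],
    [-0.0001,0.0007,-0.0034,0],
    [-0.0001,0.0007,-0.0034,0],
  ],
)

```text
t: 7.4
tcp_pos: [0.6545, -0.0027, 0.2816]
tool_rot: [0.501, 0.502, -0.498, 0.499]
force: [-2.8, -1.0, 3.3]
finger_gap: 0.306
```

>>> play_rows(
  series=[
    [0,0.0003,-0.0018,0],
    [-0.0001,0.0006,-0.0034,0],
    [-0.0001,0.0006,-0.0034,0],
  ],
)

```text
t: 7.7
tcp_pos: [0.6549, -0.0009, 0.2817]
tool_rot: [0.5, 0.501, -0.499, 0.499]
force: [-5.2, -5.5, 3.8]
finger_gap: 0.304
```

>>> play_rows(
  series=[
    [0,0.0003,-0.002,0],
    [0,0.0006,-0.004,0],
    [0,0.0006,-0.004,0],
  ],
)

```text
t: 8.0
tcp_pos: [0.6549, -0.0007, 0.2817]
tool_rot: [-0.498, -0.5, 0.502, -0.501]
force: [-5.3, -11.0, 3.5]
finger_gap: 0.303
```

```bash
python3 - <<'E'
from h import *
s=manip.sense(); print(s['tcp_pos'],s['force'],s['ft_torque'],s['finger_gap']*85,s['t'])
v=s['tcp_pos'][:2]-[.5565,.0145];a=np.degrees(np.arctan2(v[1],v[0]));print(a,np.hypot(*v))
d=grab('wrist','wrist4'); P=cloud(d,True); i=d['image'].min(2)
c=np.array([.557,.0135])
r=np.hypot(P[...,0]-c[0],P[...,1]-c[1]); m=(P[...,2]>.237)&(P[...,2]<.25)&(r>.09)&(r<.12)&(i>90)
print(circfit(P[m]),m.sum(),np.median(P[m][:,2]))
m=(P[...,2]>.1)&(P[...,2]<.12)&(r<.12); print('platen top',np.median(P[m][:,2]),m.sum())
E
```

```text
[ 0.65493267 -0.00074859  0.28166861] [ -5.30445573 -11.02729506   3.54743167] [-1.59533576  0.90576255  0.03214778] 25.753920073339746 8.0
-8.80591851194076 0.09960678015004211
(array([0.5573799 , 0.01482463]), np.float64(0.10284612359912763)) 14156 0.24443942443243766
platen top 0.11170792860152265 8310
```

View pics/wrist4.png

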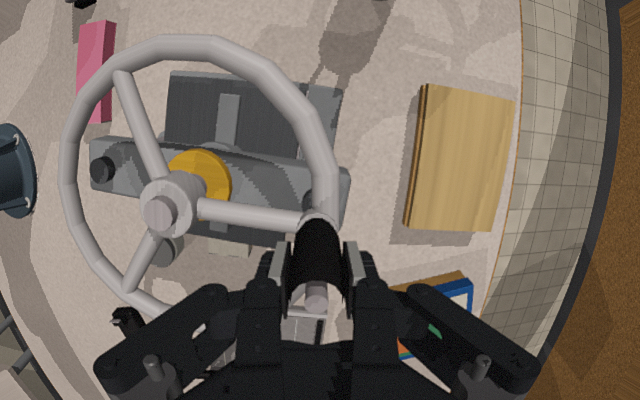

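```bash
python3 - <<'E'
from h import *
crank(-9.3,[-6,-18,-30,-42,-54,-66,-78,-87,-90,-90,-90])
E
```

```text
[[0.0003, -0.0022, 0.0102, 0], [0.0009, -0.0098, 0.0297, 0], [0.0016, -0.0213, 0.0472, 0], [0.0022, -0.0362, 0.0619, 0], [0.0028, -0.0538, 0.0731, 0], [0.0034, -0.0733, 0.0805, 0], [0.004, -0.094, 0.0837, 0], [0.0045, -0.1097, 0.0832, 0], [0.0046, -0.1149, 0.0825, 0], [0.0046, -0.1149, 0.0825, 0], [0.0046, -0.1149, 0.0825, 0]]
```

>>> play_rows(
  series=[
    [0.0003,-0.0022,0.0102,0],
    [0.0009,-0.0098,0.0297,0],
    [0.0016,-0.0213,0.0472,0],
    [0.0022,-0.0362,0.0619,0],
    [0.0028,-0.0538,0.0731,0],
    [0.0034,-0.0733,0.0805,0],
    [0.004,-0.094,0.0837,0],
    [0.0045,-0.1097,0.0832,0],
    [0.0046,-0.1149,0.0825,0],
    [0.0046,-0.1149,0.0825,0],
    [0.0046,-0.1149,0.0825,0],
  ],
)

```text
t: 9.15
tcp_pos: [0.5402, -0.0838, 0.2776]
tool_rot: [-0.498, -0.5, 0.502, -0.501]
force: [-2.6, -3.9, 2.1]
finger_gap: 0.303
```

```bash
python3 - <<'E'
from h import *
s=manip.sense(); print(s['tcp_pos'],s['force'],s['ft_torque'],s['finger_gap']*85,s['t'])
v=s['tcp_pos'][:2]-[.5565,.0145];a=np.degrees(np.arctan2(v[1],v[0]));print(a,np.hypot(*v))
d=grab('side','side5');cv2.imwrite('pics/side5c.png',cv2.resize(d['image'][110:260,250:430],None,fx=4,fy=4,interpolation=cv2.INTER_CUBIC))
E
```

```text
[ 0.54015439 -0.08382826  0.27763934] [-2.61335219 -3.92131216  2.09844236] [-0.46667676  0.37799663 -0.01678441] 25.79725701814197 9.15
-99.43826455163718 0.09967760986774135
```

View pics/side5c.png

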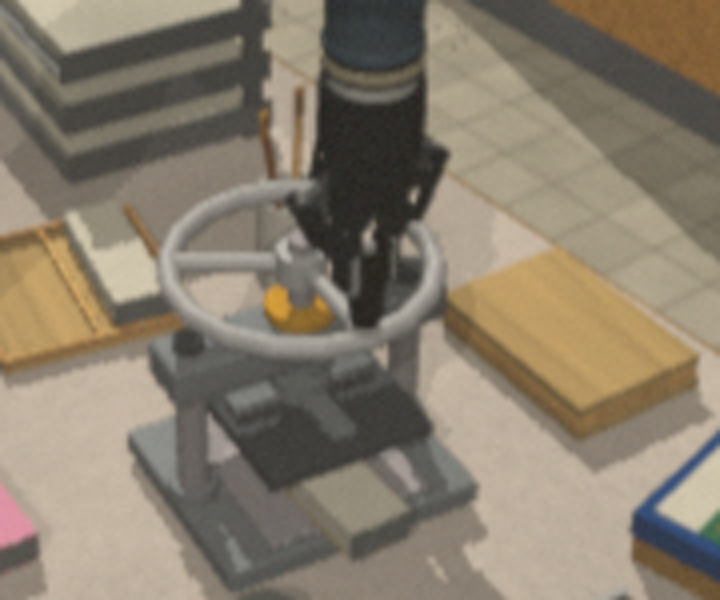

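>>> play_rows(
  series=[
    [0,0,0,0],
    [0,0,0,0],
    [0,0,0,0],
    [0,0,0,0],
    [0,0,0,0],
    [-0.03,0,0,0],
    [-0.07,0,0,0],
    [-0.12,0,0,0],
    [-0.17,0,0,5],
    [-0.17,0,0,9.4],
    [-0.17,0,0,9.4],
  ],
  claw=100,
)

```text
t: 10.3
tcp_pos: [0.5412, -0.083, 0.4495]
tool_rot: [-0.538, -0.456, 0.54, -0.46]
force: [-0.8, 0.3, -0.9]
finger_gap: 1.003
```

```bash
python3 - <<'E'
from h import *
s=manip.sense(); print(s['tcp_pos'],s['force'],s['q'].round(3),s['finger_gap']*85,s['t'])
R=Rn.from_quat(s['tool_rot']).as_matrix();print(R.round(3))
d=grab('side','side6');d=grab('wrist','wrist6')
E
```

```text
[ 0.54123541 -0.08298486  0.44954588] [-0.76523474  0.32610079 -0.90756608] [-0.353  0.24   1.293 -0.005  1.605 -0.19 ] 85.29212273243787 10.3
[[ 0.001  0.987 -0.163]
 [-0.006 -0.163 -0.987]
 [-1.     0.002  0.006]]
```

View pics/side6.png

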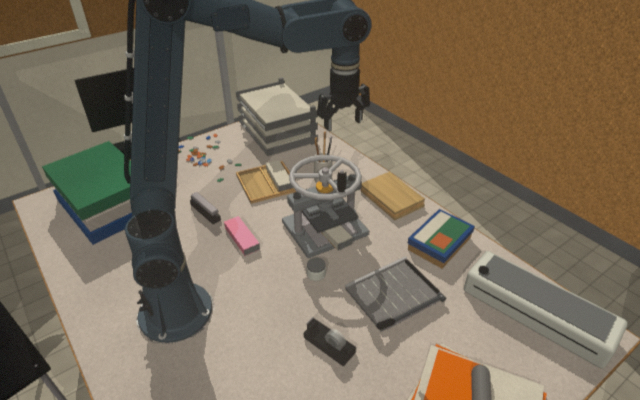

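View pics/wrist6.png

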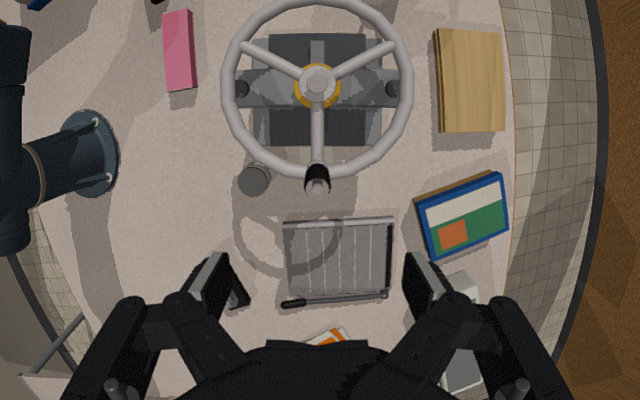

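```bash
python3 - <<'E'
from h import *
P=np.concatenate([cloud(load('side0')).reshape(-1,3),cloud(load('scene0')).reshape(-1,3)])
P=P[np.isfinite(P).all(1)&(P[:,2]>-.02)]
print('rows y 0.3..1.3, cols x -0.6..1.0; max z cm')
for y in np.arange(.2,1.4,.1):
    print(round(y,1),[int(100*np.percentile(q[:,2],99)) if len(q:=P[(abs(P[:,1]-y)<.05)&(abs(P[:,0]-x)<.05)])>5 else -1 for x in np.arange(-.6,1.05,.1)])
E
```

```text
rows y 0.3..1.3, cols x -0.6..1.0; max z cm
0.2 [-1, -1, -1, 0, 0, 0, 42, 58, 75, 78, 79, 0, 1, 9, 19, 0, 0]
0.3 [-1, -1, -1, 0, 0, 0, 36, 45, 0, 5, 2, 2, 4, 19, 19, 0, 0]
0.4 [-1, -1, -1, 0, 0, 15, 15, 0, 1, 5, 1, 1, 4, 1, 0, 0, -1]
0.5 [-1, -1, -1, 0, 0, 15, 15, 15, 9, 0, 0, 2, 16, 16, 17, 18, 0]
0.6 [-1, -1, -1, 0, 0, 15, 15, 15, 0, 0, 1, 0, 13, 15, 15, 16, 0]
0.7 [-1, -1, -1, 0, 0, 15, 15, 15, 0, 0, 1, 1, 0, 15, 16, 16, -1]
0.8 [-1, -1, -1, 0, 0, 15, 15, 15, 0, 0, 0, 0, 1, 16, 16, 18, -1]
0.9 [-1, -1, -1, -1, 0, 0, 0, 0, 0, 0, 0, 0, -1, -1, -1, -1, -1]
1.0 [-1, -1, -1, -1, -1, -1, -1, -1, -1, -1, -1, -1, -1, -1, -1, -1, -1]
1.1 [-1, -1, -1, -1, -1, -1, -1, -1, -1, -1, -1, -1, -1, -1, -1, -1, -1]
1.2 [-1, -1, -1, -1, -1, -1, -1, -1, -1, -1, -1, -1, -1, -1, -1, -1, -1]
1.3 [-1, -1, -1, -1, -1, -1, -1, -1, -1, -1, -1, -1, -1, -1, -1, -1, -1]
```

>>> play_rows(
  series=[
    [0,-0.032,-0.038,0],
    [0,-0.064,-0.077,0],
    [0,-0.096,-0.115,0],
    [0,-0.128,-0.153,0],
    [0,-0.16,-0.191,0],
    [0,-0.192,-0.23,0],
    [0,-0.225,-0.268,0],
    [0,-0.257,-0.306,0],
    [0,-0.289,-0.344,0],
    [0,-0.321,-0.383,0],
    [0,-0.353,-0.421,0],
    [0,-0.385,-0.459,0],
    [0,-0.417,-0.498,0],
    [0,-0.45,-0.536,0],
    [0,-0.482,-0.574,0],
    [0,-0.514,-0.612,0],
    [0,-0.546,-0.651,0],
    [0,-0.578,-0.689,0],
    [0,-0.61,-0.727,0],
    [0,-0.64,-0.766,0],
  ],
)

```text
t: 12.4
tcp_pos: [0.0303, 0.7775, 0.4427]
tool_rot: [-0.535, -0.457, 0.542, -0.459]
force: [1.4, 0.4, 0.4]
finger_gap: 0.998
```

```bash
python3 - <<'E'
from h import *
s=manip.sense(); print(s['tcp_pos'],s['force'],s['q'].round(3),s['t'])
R=Rn.from_quat(s['tool_rot']).as_matrix();print(R.round(3))
E
```

```text
[0.03026338 0.7774693  0.44274088] [1.42995129 0.44567703 0.42508246] [1.387 0.669 0.608 0.004 1.873 1.548] 12.4
[[-0.006  0.987 -0.159]
 [-0.008 -0.159 -0.987]
 [-1.    -0.004  0.009]]
```

>>> play_rows(
  series=[
    [0,0,-0.05,0],
    [0,0,-0.1,0],
    [0,0,-0.15,0],
    [0,0,-0.2,0],
    [0,0,-0.25,0],
    [0,0,-0.3,0],
  ],
)

```text
t: 13.0
tcp_pos: [0.0587, 0.8873, 0.3892]
tool_rot: [0.544, 0.467, -0.532, 0.45]
force: [0.0, 0.0, -0.1]
finger_gap: 1.001
```

```bash
python3 - <<'E'
from h import *
s=manip.sense(); print(s['tcp_pos'],s['force'],s['q'].round(3),s['t'])
R=Rn.from_quat(s['tool_rot']).as_matrix();print(R.round(3))
E
```

```text
[0.05865109 0.88734607 0.38916782] [ 0.00672362  0.02914777 -0.14386256] [1.377 0.926 0.218 0.009 1.97  1.54 ] 13.0
[[-0.003  0.987 -0.159]
 [ 0.029 -0.159 -0.987]
 [-1.    -0.008 -0.028]]
```

>>> play_rows(
  series=[
    [0,0,-0.8,0],
    [0,0,-0.8,0],
    [0,0,-0.8,0],
    [0,0,-0.8,0],
  ],
)

```text
t: 13.4
tcp_pos: [0.0766, 0.9219, 0.3304]
tool_rot: [0.553, 0.476, -0.523, 0.441]
force: [0.4, 0.3, 0.5]
finger_gap: 1.001
```

```bash
python3 - <<'E'
from h import *
s=manip.sense(); print(s['tcp_pos'],s['force'],s['q'].round(3),s['t'])
R=Rn.from_quat(s['tool_rot']).as_matrix();print(R.round(3))
E
```

```text
[0.07660286 0.92186412 0.33043042] [0.43979411 0.33798493 0.5121952 ] [1.363 0.993 0.219 0.014 1.867 1.528] 13.4
[[ 0.     0.987 -0.159]
 [ 0.064 -0.159 -0.985]
 [-0.998 -0.01  -0.063]]
```

>>> play_rows(
  series=[
    [-0.6,0,-2,0],
    [-0.6,0,-2,0],
    [-0.6,0,-2,0],
    [-0.6,0,-2,0],
    [-0.6,0,-2,0],
    [-0.6,0,-2,0],
  ],
)

```text
t: 14.0
tcp_pos: [0.0952, 0.932, 0.3305]
tool_rot: [0.562, 0.485, -0.513, 0.431]
force: [0.1, 0.1, -1.2]
finger_gap: 0.999
```

```bash
python3 - <<'E'
from h import *
s=manip.sense(); print(s['tcp_pos'],s['force'],s['q'].round(3),s['t'])
R=Rn.from_quat(s['tool_rot']).as_matrix();print(R.round(3))
E
```

```text
[0.09521179 0.93198363 0.3304969 ] [ 0.11458791  0.11024723 -1.23141104] [1.344 0.994 0.218 0.02  1.828 1.51 ] 14.0
[[ 0.004  0.987 -0.159]
 [ 0.103 -0.159 -0.982]
 [-0.995 -0.012 -0.102]]
```

>>> play_rows(
  series=[
    [-0.3,0,-2,0],
    [-0.3,0,-2,0],
  ],
)

```text
t: 14.2
tcp_pos: [0.1019, 0.9458, 0.3239]
tool_rot: [0.572, 0.493, -0.502, 0.421]
force: [1.3, -0.2, -0.4]
finger_gap: 1.0
```

```bash
cat > st.py <<'E'
from h import *
s=manip.sense(); R=Rn.from_quat(s['tool_rot']).as_matrix()
print(s['t'],s['tcp_pos'].round(4),s['force'].round(1),s['q'].round(3),'gap',round(s['finger_gap']*85,1))
print(R.round(3).tolist(),'tilt',np.degrees(np.arccos(-R[2,0])).round(2))
E
python3 st.py
```

```text
14.2 [0.1019 0.9458 0.3239] [ 1.3 -0.2 -0.4] [1.339 1.003 0.218 0.025 1.781 1.506] gap 85.0
[[0.008, 0.987, -0.159], [0.141, -0.158, -0.977], [-0.99, -0.014, -0.14]] tilt 8.1
```

>>> play_rows(
  series=[
    [0,0,-2,0],
  ],
)

```text
t: 14.3
tcp_pos: [0.1058, 0.9578, 0.3173]
tool_rot: [0.579, 0.5, -0.494, 0.413]
force: [0.3, 0.2, -0.4]
finger_gap: 0.996
```

>>> play_rows(
  series=[
    [0,0,-2,0],
  ],
)

```text
t: 14.4
tcp_pos: [0.1093, 0.9693, 0.311]
tool_rot: [0.586, 0.507, -0.485, 0.405]
force: [-0.4, -0.2, 0.1]
finger_gap: 1.001
```

>>> play_rows(
  series=[
    [0,0,-2,0],
  ],
)

```text
t: 14.5
tcp_pos: [0.1129, 0.9799, 0.307]
tool_rot: [0.593, 0.514, -0.476, 0.397]
force: [-0.0, -0.2, -0.4]
finger_gap: 1.001
```

```bash
python3 st.py
```

```text
14.5 [0.1129 0.9799 0.307 ] [-0.  -0.2 -0.4] [1.332 1.026 0.22  0.037 1.663 1.5  ] gap 85.1
[[0.019, 0.987, -0.158], [0.232, -0.158, -0.96], [-0.973, -0.018, -0.232]] tilt 13.46
```

>>> play_rows(
  series=[
    [0,0,-2,0],
  ],
)

```text
t: 14.6
tcp_pos: [0.1161, 0.9899, 0.3052]
tool_rot: [0.6, 0.52, -0.467, 0.388]
force: [0.8, 0.5, -0.9]
finger_gap: 0.999
```

>>> play_rows(
  series=[
    [0,0,-2,0],
  ],
)

```text
t: 14.7
tcp_pos: [0.1193, 0.9994, 0.3051]
tool_rot: [0.607, 0.527, -0.458, 0.38]
force: [-0.5, 0.3, 1.0]
finger_gap: 0.998
```

>>> play_rows(
  series=[
    [0,0,-2,0],
  ],
)

```text
t: 14.8
tcp_pos: [0.1224, 1.0083, 0.3065]
tool_rot: [0.614, 0.533, -0.449, 0.371]
force: [0.1, 0.1, 0.0]
finger_gap: 1.001
```

>>> play_rows(
  series=[
    [0,0,-2,0],
  ],
)

```text
t: 14.9
tcp_pos: [0.1253, 1.0168, 0.3095]
tool_rot: [0.62, 0.539, -0.44, 0.363]
force: [-0.1, 0.5, 0.7]
finger_gap: 1.0
```

>>> play_rows(
  series=[
    [0,0,-2,0],
  ],
)

```text
t: 15.0
tcp_pos: [0.1281, 1.0248, 0.314]
tool_rot: [0.627, 0.545, -0.43, 0.354]
force: [0.2, 0.5, -0.0]
finger_gap: 1.0
```

```bash
python3 st.py
```

```text
15.0 [0.1281 1.0248 0.314 ] [ 0.2  0.5 -0. ] [1.322 1.034 0.219 0.058 1.501 1.49 ] gap 85.0
[[0.036, 0.988, -0.153], [0.379, -0.156, -0.912], [-0.925, -0.025, -0.38]] tilt 22.38
```

>>> play_rows(
  series=[
    [0,0,-2,0],
  ],
)

```text
t: 15.1
tcp_pos: [0.1309, 1.0325, 0.3203]
tool_rot: [0.633, 0.551, -0.42, 0.345]
force: [0.3, -0.3, -1.2]
finger_gap: 0.999
```

>>> play_rows(
  series=[
    [0,0,-2,0],
  ],
)

```text
t: 15.2
tcp_pos: [0.1335, 1.0399, 0.3281]
tool_rot: [0.64, 0.557, -0.41, 0.335]
force: [-0.1, -0.0, -0.6]
finger_gap: 1.003
```

>>> play_rows(
  series=[
    [0,0,-2,0],
  ],
)

```text
t: 15.3
tcp_pos: [0.1361, 1.0468, 0.3372]
tool_rot: [0.646, 0.563, -0.399, 0.326]
force: [0.3, -0.2, -0.4]
finger_gap: 1.0
```

>>> play_rows(
  series=[
    [0,0,-2,0],
  ],
)

```text
t: 15.4
tcp_pos: [0.1384, 1.0532, 0.3476]
tool_rot: [0.653, 0.568, -0.388, 0.316]
force: [-0.1, 0.6, -0.3]
finger_gap: 0.999
```

>>> play_rows(
  series=[
    [0,0,-2,0],
  ],
)

```text
t: 15.5
tcp_pos: [0.1407, 1.059, 0.3591]
tool_rot: [0.659, 0.574, -0.378, 0.307]
force: [-0.0, -0.3, -0.4]
finger_gap: 0.998
```

>>> play_rows(
  series=[
    [0,0,-2,0],
  ],
)

```text
t: 15.6
tcp_pos: [0.143, 1.0642, 0.3717]
tool_rot: [0.665, 0.579, -0.367, 0.297]
force: [-0.3, -0.6, -1.0]
finger_gap: 0.998
```

>>> play_rows(
  series=[
    [0,0,-2,0],
  ],
)

```text
t: 15.7
tcp_pos: [0.1451, 1.0688, 0.3854]
tool_rot: [0.67, 0.584, -0.356, 0.287]
force: [0.1, 0.2, 1.2]
finger_gap: 0.999
```

>>> play_rows(
  series=[
    [0,0,-2,0],
  ],
)

```text
t: 15.8
tcp_pos: [0.147, 1.0727, 0.4002]
tool_rot: [0.676, 0.589, -0.345, 0.278]
force: [-0.3, -1.1, -0.7]
finger_gap: 1.001
```

>>> play_rows(
  series=[
    [0,0,-2,0],
  ],
)

```text
t: 15.9
tcp_pos: [0.1489, 1.076, 0.4159]
tool_rot: [0.681, 0.594, -0.335, 0.268]
force: [-0.2, 0.1, 0.5]
finger_gap: 0.996
```

```bash
python3 st.py
```

```text
15.9 [0.1489 1.076  0.4159] [-0.2  0.1  0.5] [1.304 0.971 0.219 0.101 1.273 1.472] gap 84.6
[[0.072, 0.988, -0.137], [0.629, -0.152, -0.762], [-0.774, -0.032, -0.632]] tilt 39.29
```

```bash
python3 - <<'E'
from h import *
a=np.radians(80.6); ex=np.array([np.cos(a),np.sin(a)]);ey=np.array([-ex[1],ex[0]]);c=np.array([.5565,.0142])
for n,f in [('side6',0),('side5',0),('side0',0),('wrist3',1),('wrist1',1),('wrist0',1),('wrist4',1)]:
    P=cloud(load(n),f); X=P[...,:2]-c; px=X@ex; py=X@ey
    m=(P[...,2]>.061)&(P[...,2]<.071)&(px<-.085)&(px>-.17)&(abs(py)<.06)
    m=cv2.erode(m.astype(np.uint8),np.ones((2,2)))>0
    Q=np.c_[px[m],py[m],P[m][:,2]]
    if len(Q)<20: continue
    # edges per x slice
    e=[]
    for x in np.arange(-.14,-.09,.008):
        q=Q[(Q[:,0]>=x)&(Q[:,0]<x+.008)]
        if len(q)>6: e.append((round(x+.004,3),np.percentile(q[:,1],2).round(4),np.percentile(q[:,1],98).round(4)))
    print(n,len(Q),'xmin',np.percentile(Q[:,0],1).round(4),'y',np.percentile(Q[:,1],[1,50,99]).round(4),'z',np.median(Q[:,2]).round(4),cv2.minAreaRect((Q[:,:2]*1000).astype(np.float32)))
    print(e)
E
```

```text
side6 110 xmin -0.1404 y [-0.0247  0.0006  0.0277] z 0.0674 ((-114.19914245605469, 1.5972633361816406), (51.44417190551758, 53.101253509521484), 2.983322858810425)
[(np.float64(-0.136), np.float64(-0.0231), np.float64(0.0162)), (np.float64(-0.128), np.float64(-0.0237), np.float64(0.0167)), (np.float64(-0.12), np.float64(-0.0239), np.float64(0.0274)), (np.float64(-0.112), np.float64(-0.0134), np.float64(0.0259)), (np.float64(-0.104), np.float64(-0.0164), np.float64(0.0273)), (np.float64(-0.096), np.float64(-0.0169), np.float64(0.0273))]
side5 127 xmin -0.1382 y [-0.0256  0.0044  0.0283] z 0.0679 ((-115.23871612548828, 1.3478317260742188), (49.324195861816406, 53.7788200378418), 5.070615768432617)
[(np.float64(-0.136), np.float64(-0.0266), np.float64(0.0227)), (np.float64(-0.128), np.float64(-0.0249), np.float64(0.0222)), (np.float64(-0.12), np.float64(-0.0209), np.float64(0.0267)), (np.float64(-0.112), np.float64(-0.0179), np.float64(0.0286)), (np.float64(-0.104), np.float64(-0.0231), np.float64(0.0241)), (np.float64(-0.096), np.float64(-0.0234), np.float64(0.0138))]
side0 105 xmin -0
[... 1733 characters left out ...]
t64(-0.0264), np.float64(0.0114)), (np.float64(-0.128), np.float64(-0.026), np.float64(0.0127)), (np.float64(-0.12), np.float64(-0.0255), np.float64(0.0133)), (np.float64(-0.112), np.float64(-0.0246), np.float64(0.0148)), (np.float64(-0.104), np.float64(-0.0237), np.float64(0.0171))]
wrist4 540 xmin -0.1376 y [-0.0264  0.0014  0.0281] z 0.0676 ((-125.72386169433594, 0.7601871490478516), (23.353548049926758, 54.83937454223633), 4.390466690063477)
[(np.float64(-0.136), np.float64(-0.0258), np.float64(0.0264)), (np.float64(-0.128), np.float64(-0.0263), np.float64(0.0268)), (np.float64(-0.12), np.float64(-0.0255), np.float64(0.0281)), (np.float64(-0.112), np.float64(-0.014), np.float64(0.0203))]
```

```bash
python3 - <<'E'
from h import *
d=load('scene0');print(proj(d,[.6237,.0774,.3747]))
a=cv2.resize(d['image'][110:230,240:360],None,fx=4.5,fy=4.5,interpolation=cv2.INTER_CUBIC)
cv2.imwrite('pics/camchk.png',a)
E
```

```text
[308.06577394 174.84626249]
```

View pics/camchk.png

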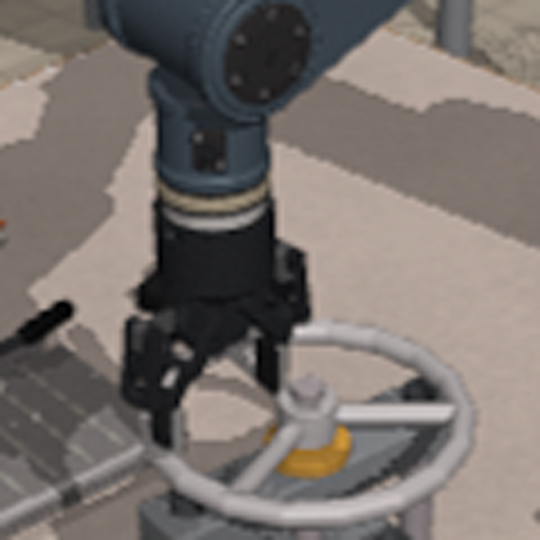

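```bash
cat >> h.py <<'E'
def path(wps,step=.048,spin=None,R=None):
    s=manip.sense(); R=Rn.from_quat(s['tool_rot']).as_matrix() if R is None else R; p=s['tcp_pos'].copy(); q=p.copy(); out=[]
    for w in wps:
        w=np.array(w,float); n=max(1,int(np.ceil(np.linalg.norm(w-q)/step)))
        for k in range(1,n+1): out.append(R.T@(q+(w-q)*k/n-p))
        q=w
    N=len(out); sp=np.linspace(0,spin or 0,N+1)[1:]
    print(N); print([[round(float(x),3) for x in o]+[round(float(f),1)] for o,f in zip(out,sp)])
E
python3 - <<'E'
from h import *
path([[.45,.2,.48]],spin=-3.9)
E
```

```text
20
[[-0.029, 0.021, 0.029, -0.2], [-0.058, 0.043, 0.059, -0.4], [-0.087, 0.064, 0.088, -0.6], [-0.116, 0.086, 0.117, -0.8], [-0.145, 0.107, 0.146, -1.0], [-0.174, 0.128, 0.176, -1.2], [-0.203, 0.15, 0.205, -1.4], [-0.232, 0.171, 0.234, -1.6], [-0.261, 0.193, 0.264, -1.8], [-0.29, 0.214, 0.293, -2.0], [-0.319, 0.236, 0.322, -2.1], [-0.348, 0.257, 0.352, -2.3], [-0.376, 0.278, 0.381, -2.5], [-0.405, 0.3, 0.41, -2.7], [-0.434, 0.321, 0.439, -2.9], [-0.463, 0.343, 0.469, -3.1], [-0.492, 0.364, 0.498, -3.3], [-0.521, 0.385, 0.527, -3.5], [-0.55, 0.407, 0.557, -3.7], [-0.579, 0.428, 0.586, -3.9]]
```

>>> play_rows(
  series=[
    [-0.029,0.021,0.029,-0.2],
    [-0.058,0.043,0.059,-0.4],
    [-0.087,0.064,0.088,-0.6],
    [-0.116,0.086,0.117,-0.8],
    [-0.145,0.107,0.146,-1.0],
    [-0.174,0.128,0.176,-1.2],
    [-0.203,0.15,0.205,-1.4],
    [-0.232,0.171,0.234,-1.6],
    [-0.261,0.193,0.264,-1.8],
    [-0.29,0.214,0.293,-2.0],
    [-0.319,0.236,0.322,-2.1],
    [-0.348,0.257,0.352,-2.3],
  ],
)

```text
t: 17.1
tcp_pos: [0.3301, 0.5481, 0.4562]
tool_rot: [0.677, 0.6, -0.321, 0.282]
force: [0.2, -0.2, -0.2]
finger_gap: 1.003
```

```bash
python3 st.py; python3 - <<'E'
from h import *
path([[.46,.2,.50],[.52,-.2,.5]],spin=-1.6)
E
```

```text
17.1 [0.3301 0.5481 0.4562] [ 0.2 -0.2 -0.2] [0.628 0.154 1.563 0.587 1.002 0.535] gap 85.3
[[0.074, 0.993, -0.096], [0.631, -0.121, -0.766], [-0.772, -0.003, -0.635]] tilt 39.44
17
[[-0.03, 0.021, 0.028, -0.1], [-0.061, 0.043, 0.057, -0.2], [-0.091, 0.064, 0.085, -0.3], [-0.122, 0.085, 0.113, -0.4], [-0.152, 0.107, 0.142, -0.5], [-0.183, 0.128, 0.17, -0.6], [-0.213, 0.15, 0.198, -0.7], [-0.244, 0.171, 0.227, -0.8], [-0.271, 0.183, 0.26, -0.8], [-0.299, 0.195, 0.293, -0.9], [-0.326, 0.207, 0.327, -1.0], [-0.354, 0.219, 0.36, -1.1], [-0.382, 0.231, 0.394, -1.2], [-0.409, 0.243, 0.427, -1.3], [-0.437, 0.255, 0.46, -1.4], [-0.464, 0.267, 0.494, -1.5], [-0.492, 0.279, 0.527, -1.6]]
```

>>> play_rows(
  series=[
    [-0.03,0.021,0.028,-0.1],
    [-0.061,0.043,0.057,-0.2],
    [-0.091,0.064,0.085,-0.3],
    [-0.122,0.085,0.113,-0.4],
    [-0.152,0.107,0.142,-0.5],
    [-0.183,0.128,0.17,-0.6],
    [-0.213,0.15,0.198,-0.7],
    [-0.244,0.171,0.227,-0.8],
    [-0.271,0.183,0.26,-0.8],
    [-0.299,0.195,0.293,-0.9],
    [-0.326,0.207,0.327,-1.0],
    [-0.354,0.219,0.36,-1.1],
    [-0.382,0.231,0.394,-1.2],
    [-0.409,0.243,0.427,-1.3],
    [-0.437,0.255,0.46,-1.4],
    [-0.464,0.267,0.494,-1.5],
    [-0.492,0.279,0.527,-1.6],
  ],
)

```text
t: 18.8
tcp_pos: [0.5203, -0.202, 0.5011]
tool_rot: [0.673, 0.603, -0.312, 0.293]
force: [0.6, 0.1, -0.1]
finger_gap: 1.002
```

```bash
python3 st.py; python3 - <<'E'
from h import *
a=np.radians(80.6); ex=np.array([np.cos(a),np.sin(a)]);ey=np.array([-ex[1],ex[0]]);c=np.array([.5565,.0142])
b=np.radians(84.3); u=np.array([np.cos(b),np.sin(b)])
end=c-.138*ex+.0008*ey; print('pad end',end)
g=end+.044*u; print('TCP target',g)
s=manip.sense();R=Rn.from_quat(s['tool_rot']).as_matrix()
T=np.r_[g,.042]; pre=T-R[:,0]*.16; print('pre',pre)
path([[.52,-.26,.36],pre])
grab('side','side7')
E
```

```text
18.8 [ 0.5203 -0.202   0.5011] [ 0.6  0.1 -0.1] [-0.84   0.389  1.115  0.57   2.058 -0.582] gap 85.1
[[0.077, 0.995, -0.067], [0.629, -0.101, -0.771], [-0.774, 0.017, -0.633]] tilt 39.33
pad end [ 0.53317176 -0.1218163 ]
TCP target [ 0.53754183 -0.07803385]
pre [ 0.52522736 -0.17867898  0.16576959]
9
[[0.018, 0.001, 0.034, 0.0], [0.036, 0.002, 0.067, 0.0], [0.054, 0.002, 0.101, 0.0], [0.073, 0.003, 0.134, 0.0], [0.113, 0.002, 0.146, 0.0], [0.153, 0.001, 0.158, 0.0], [0.194, -0.001, 0.17, 0.0], [0.234, -0.002, 0.182, 0.0], [0.274, -0.003, 0.194, 0.0]]
```

View pics/side7.png

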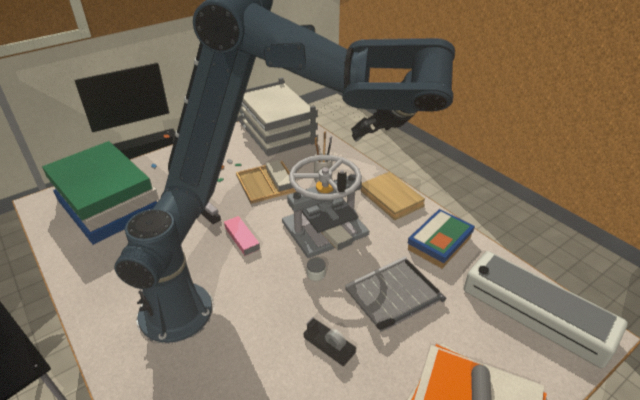

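>>> play_rows(
  series=[
    [0.018,0.001,0.034,0.0],
    [0.036,0.002,0.067,0.0],
    [0.054,0.002,0.101,0.0],
    [0.073,0.003,0.134,0.0],
    [0.113,0.002,0.146,0.0],
    [0.153,0.001,0.158,0.0],
    [0.194,-0.001,0.17,0.0],
    [0.234,-0.002,0.182,0.0],
    [0.274,-0.003,0.194,0.0],
    [0.274,-0.003,0.194,0.0],
  ],
)

```text
t: 19.85
tcp_pos: [0.5244, -0.1835, 0.1606]
tool_rot: [0.674, 0.603, -0.315, 0.289]
force: [-0.2, -0.3, 0.7]
finger_gap: 1.002
```

```bash
python3 st.py; python3 - <<'E'
from h import *
for n in ['side','wrist','scene']: grab(n,n+'8')
E
```

```text
19.85 [ 0.5244 -0.1835  0.1606] [-0.2 -0.3  0.7] [-0.814  0.701  1.543  0.516  1.406 -0.932] gap 85.2
[[0.074, 0.994, -0.076], [0.63, -0.106, -0.769], [-0.773, 0.009, -0.635]] tilt 39.4
```

View pics/side8.png

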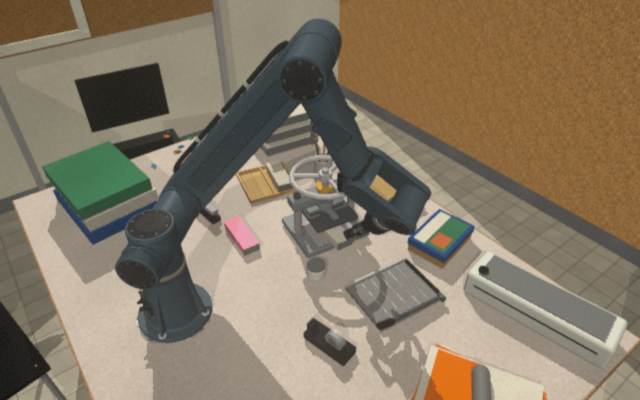

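View pics/wrist8.png

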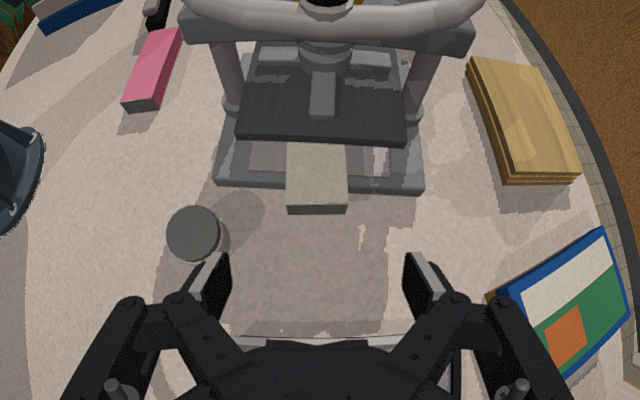

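View pics/scene8.png

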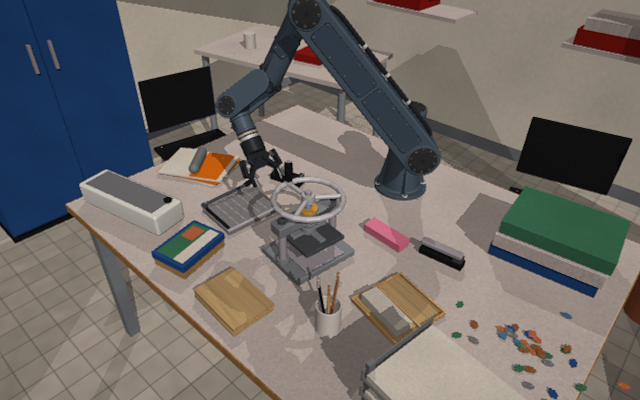

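```bash
python3 - <<'E'
from h import *
# arm clearance
D=np.array([.0125,.104,-.119])
c=np.array([.5565,.0142]); a=np.radians(-99.4)
h=c+.1*np.array([np.cos(a),np.sin(a)])
for n in ['side8','scene8']:
    P=cloud(load(n)).reshape(-1,3); I=load(n)['image'].reshape(-1,3).astype(int)
    m=(P[:,2]>.2)&(I[:,0]-I[:,2]>6)&(np.hypot(P[:,0],P[:,1])<.9)&(I.max(1)<130)
    Q=P[m]+D
    m2=(Q[:,2]<.40); Q=Q[m2]
    r=np.hypot(*(Q[:,:2]-c).T); k=np.argsort(r)[:5]
    print(n,m.sum(),'closest to axis below z.40:',Q[k].round(3),r[k].round(3))
    lo=Q[Q[:,2]<.26]; 
    if len(lo): print(' below .26 min r',np.hypot(*(lo[:,:2]-c).T).min())
# pad
d=load('wrist8');P=cloud(d,True); b=np.radians(84.3);u=np.array([np.cos(b),np.sin(b)]);w=np.array([-u[1],u[0]])
m=(P[...,2]>.061)&(P[...,2]<.072)&(np.hypot(P[...,0]-.54,P[...,1]+.1)<.07)
k,l,s,cc=cv2.connectedComponentsWithStats(m.astype(np.uint8));i=1+np.argmax(s[1:,4]);m=l==i
Q=P[m];print(m.sum(),np.median(Q[:,2]),cv2.minAreaRect((Q[:,:2]*1000).astype(np.float32)))
x=(Q[:,:2])@u;y=Q[:,:2]@w
for x0 in np.arange(x.min(),x.max(),.008):
    q=y[(x>=x0)&(x<x0+.008)];print(x0.round(4),np.percentile(q,[1,99]).round(4),np.percentile(q,[1,99]).mean().round(4))
E
```

```text
side8 13196 closest to axis below z.40: [[ 0.498 -0.18   0.333]
 [ 0.521 -0.201  0.307]
 [ 0.471 -0.188  0.399]
 [ 0.476 -0.19   0.396]
 [ 0.508 -0.201  0.332]] [0.203 0.218 0.219 0.22  0.221]
 below .26 min r 0.24004680464464712
scene8 10361 closest to axis below z.40: [[ 0.482 -0.134  0.374]
 [ 0.488 -0.137  0.362]
 [ 0.494 -0.141  0.357]
 [ 0.49  -0.14   0.368]
 [ 0.48  -0.136  0.37 ]] [0.166 0.166 0.167 0.168 0.168]
 below .26 min r 0.17965374216349525
3869 0.06759149256354709 ((536.2931518554688, -89.34689331054688), (65.08590698242188, 56.72991180419922), 84.35824584960938)
-0.0682 [-0.5705 -0.5146] -0.5426
-0.0602 [-0.57   -0.5144] -0.5422
-0.0522 [-0.5705 -0.515 ] -0.5427
-0.0442 [-0.5698 -0.5148] -0.5423
-0.0362 [-0.5694 -0.5153] -0.5423
-0.0282 [-0.5697 -0.5151] -0.5424
-0.0202 [-0.5691 -0.5149] -0.542
-0.0122 [-0.5695 -0.5146] -0.5421
-0.0042 [-0.5393 -0.5144] -0.5268
```

>>> play_rows(
  series=[
    [0.04,0.0005,-0.005,0],
    [0.08,0.0005,-0.0066,0],
    [0.115,0.0005,-0.0066,0],
    [0.14,0.0005,-0.0066,0],
    [0.155,0.0005,-0.0066,0],
    [0.159,0.0005,-0.0066,0],
    [0.159,0.0005,-0.0066,0],
  ],
)

```text
t: 20.7
tcp_pos: [0.5434, -0.0857, 0.0468]
tool_rot: [0.675, 0.599, -0.314, 0.296]
force: [-0.6, 0.1, 0.7]
finger_gap: 1.0
```

```bash
python3 st.py; python3 - <<'E'
from h import *
grab('wrist','wrist9')
E
```

```text
20.7 [ 0.5434 -0.0857  0.0468] [-0.6  0.1  0.7] [-0.672  0.847  1.679  0.65   1.103 -1.017] gap 85.0
[[0.086, 0.994, -0.07], [0.622, -0.109, -0.775], [-0.778, 0.023, -0.627]] tilt 38.89
```

View pics/wrist9.png

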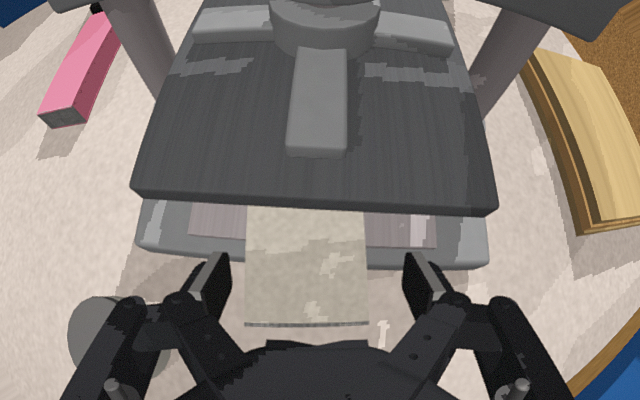

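>>> play_rows(
  series=[
    [0.004,-0.005,-0.002,0],
    [0.007,-0.007,-0.002,0],
    [0.0078,-0.007,-0.002,0],
    [0.0078,-0.007,-0.002,0],
  ],
)

```text
t: 21.15
tcp_pos: [0.5372, -0.0789, 0.0421]
tool_rot: [0.675, 0.598, -0.315, 0.296]
force: [0.1, 0.5, 0.1]
finger_gap: 0.998
```

```bash
python3 st.py
```

```text
21.15 [ 0.5372 -0.0789  0.0421] [0.1 0.5 0.1] [-0.67   0.85   1.702  0.66   1.081 -1.034] gap 84.8
[[0.087, 0.994, -0.071], [0.622, -0.109, -0.776], [-0.779, 0.023, -0.627]] tilt 38.88
```

>>> play_rows(
  series=[
    [0,0,0,0],
    [0,0,0,0],
    [0,0,0,0],
    [0,0,0,0],
    [0,0,0,0],
    [0,0,0,0],
  ],
  claw=0,
  force=80,
)

```text
t: 21.75
tcp_pos: [0.5375, -0.0791, 0.0425]
tool_rot: [0.675, 0.598, -0.314, 0.296]
force: [0.5, -2.4, 6.2]
finger_gap: 0.643
```

```bash
python3 st.py; python3 - <<'E'
from h import *
grab('wrist','wrist10')
E
```

```text
21.75 [ 0.5375 -0.0791  0.0425] [ 0.5 -2.4  6.2] [-0.67   0.85   1.702  0.661  1.081 -1.034] gap 54.7
[[0.087, 0.994, -0.071], [0.622, -0.11, -0.775], [-0.778, 0.024, -0.627]] tilt 38.89
```

View pics/wrist10.png

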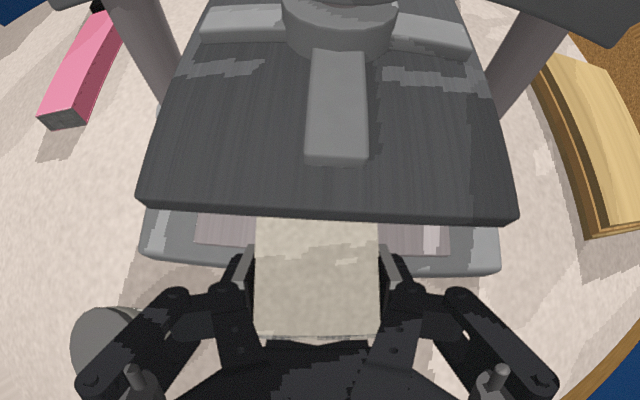

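```bash
python3 - <<'E'
from h import *
# height map around front
P=np.concatenate([cloud(load('side6')).reshape(-1,3),cloud(load('scene8')).reshape(-1,3)])
P=P[np.isfinite(P).all(1)&(P[:,2]>-.02)&(P[:,2]<.12)]
print('     x .35...')
for y in np.arange(-.15,-.55,-.04):
    print(round(y,2),[int(1000*np.percentile(q[:,2],97)) if len(q:=P[(abs(P[:,1]-y)<.02)&(abs(P[:,0]-x)<.02)])>3 else -1 for x in np.arange(.35,.8,.04)])
b=np.radians(84.3);u=np.array([np.cos(b),np.sin(b),0]); p=manip.sense()['tcp_pos']
z=np.array([0,0,1])
W=[p+.002*z,p+.005*z,p+.005*z-.12*u,p-.16*u+.03*z]
path([p+.005*z],.0025); path([p+.005*z,p+.005*z-.12*u, p-.16*u+.03*z],.015)
E
```

```text
x .35...
-0.15 [6, 51, 53, 6, 7, 7, 6, 6, 5, 6, 5, 5]
-0.19 [7, 6, 6, 6, 6, 6, 6, 6, 6, 6, 41, 57]
-0.23 [6, 6, 21, 25, 23, 25, 23, 21, 8, 59, 61, 63]
-0.27 [5, 6, 19, 22, 22, 23, 24, 24, 27, 58, 62, 62]
-0.31 [6, 6, 20, 22, 21, 22, 22, 22, 28, 58, 62, 62]
-0.35 [5, 5, 20, 22, 22, 21, 22, 25, 28, 7, 60, 60]
-0.39 [6, 6, 50, 38, 22, 22, 22, 28, 27, 5, 6, 7]
-0.43 [6, 46, 53, 44, 41, 38, 37, 36, 14, 74, 87, 88]
-0.47 [5, 6, 6, 5, 6, 6, 6, 6, 5, 84, 98, 93]
-0.51 [5, 6, 5, 6, 15, 5, 6, 5, 5, 77, 92, 93]
2
[[-0.002, 0.0, -0.002, 0.0], [-0.004, 0.0, -0.003, 0.0]]
13
[[-0.004, 0.0, -0.003, 0.0], [-0.013, 0.0, 0.009, 0.0], [-0.023, 0.0, 0.02, 0.0], [-0.032, 0.001, 0.032, 0.0], [-0.042, 0.001, 0.044, 0.0], [-0.051, 0.001, 0.055, 0.0], [-0.06, 0.001, 0.067, 0.0], [-0.07, 0.001, 0.079, 0.0], [-0.079, 0.001, 0.09, 0.0], [-0.09, 0.002, 0.094, 0.0], [-0.101, 0.002, 0.098, 0.0], [-0.113, 0.002, 0.102, 0.0], [-0.124, 0.002, 0.106, 0.0]]
```

>>> play_rows(
  series=[
    [0,0,0,0],
    [-0.002,0,-0.0015,0],
    [-0.004,0,-0.003,0],
    [-0.004,0,-0.003,0],
  ],
  claw=0,
  force=110,
)

```text
t: 22.2
tcp_pos: [0.5373, -0.0794, 0.0473]
tool_rot: [0.675, 0.598, -0.315, 0.296]
force: [0.1, -0.9, -1.7]
finger_gap: 0.636
```

```bash
python3 st.py; python3 - <<'E'
from h import *
d=grab('wrist','wrist11')
d=grab('side','side11');cv2.imwrite('pics/side11c.png',cv2.resize(d['image'][150:300,260:440],None,fx=4,fy=4,interpolation=cv2.INTER_CUBIC))
b=np.radians(84.3);u=np.array([np.cos(b),np.sin(b),0]); p=manip.sense()['tcp_pos'];z=np.array([0,0,1])
path([p-.12*u, p-.16*u+.03*z],.015)
E
```

```text
22.2 [ 0.5373 -0.0794  0.0473] [ 0.1 -0.9 -1.7] [-0.67   0.841  1.702  0.657  1.088 -1.028] gap 54.0
[[0.087, 0.994, -0.071], [0.621, -0.109, -0.776], [-0.779, 0.024, -0.627]] tilt 38.84
12
[[-0.009, 0.0, 0.012, 0.0], [-0.019, 0.0, 0.023, 0.0], [-0.028, 0.0, 0.035, 0.0], [-0.038, 0.001, 0.047, 0.0], [-0.047, 0.001, 0.058, 0.0], [-0.056, 0.001, 0.07, 0.0], [-0.066, 0.001, 0.082, 0.0], [-0.075, 0.001, 0.093, 0.0], [-0.087, 0.002, 0.097, 0.0], [-0.099, 0.002, 0.1, 0.0], [-0.112, 0.002, 0.103, 0.0], [-0.124, 0.002, 0.106, 0.0]]
```

View pics/side11c.png

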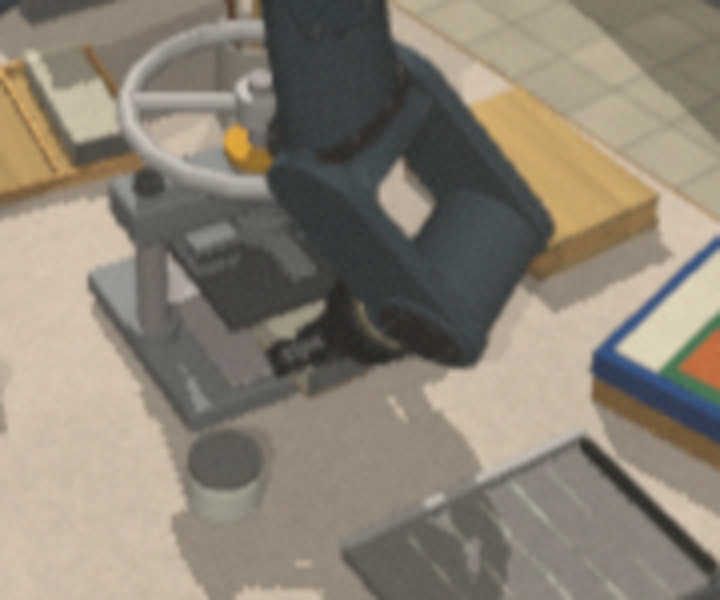

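View pics/wrist11.png

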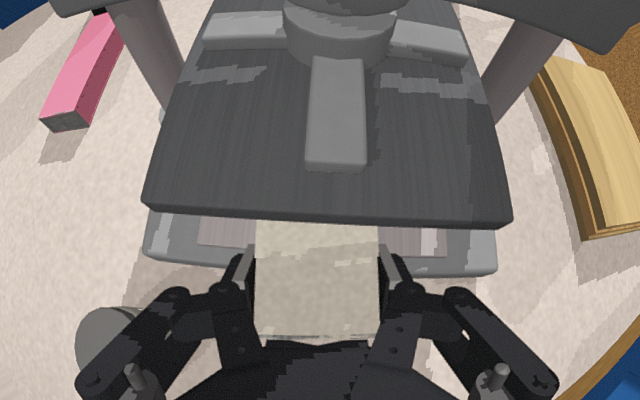

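>>> play_rows(
  series=[
    [-0.009,0.0,0.012,0.0],
    [-0.019,0.0,0.023,0.0],
    [-0.028,0.0,0.035,0.0],
    [-0.038,0.001,0.047,0.0],
    [-0.047,0.001,0.058,0.0],
    [-0.056,0.001,0.07,0.0],
    [-0.066,0.001,0.082,0.0],
    [-0.075,0.001,0.093,0.0],
    [-0.087,0.002,0.097,0.0],
    [-0.099,0.002,0.1,0.0],
    [-0.112,0.002,0.103,0.0],
    [-0.124,0.002,0.106,0.0],
    [-0.124,0.002,0.106,0.0],
  ],
)

```text
t: 23.6
tcp_pos: [0.5218, -0.241, 0.0787]
tool_rot: [0.675, 0.597, -0.315, 0.298]
force: [0.4, 0.4, -2.0]
finger_gap: 0.634
```

```bash
python3 st.py; python3 - <<'E'
from h import *
d=grab('wrist','wrist12')
d=grab('scene','scene12')
P=cloud(load('wrist12'),True)
from numpy.linalg import svd
m=np.zeros((400,640),bool); m[160:330,255:375]=1
I=load('wrist12')['image'].astype(int)
m&=(I.min(2)>110)&np.isfinite(P[...,2])&(P[...,2]>.06)&(P[...,2]<.14)
Q=P[m];c=Q.mean(0);print(m.sum(),c,svd(Q-c)[2].round(4) if len(Q)<4000 else svd((Q-c)[::5],full_matrices=False)[2].round(4))
E
```

```text
23.6 [ 0.5218 -0.241   0.0787] [ 0.4  0.4 -2. ] [-0.88   0.845  1.493  0.498  1.329 -1.031] gap 53.9
[[0.09, 0.994, -0.07], [0.619, -0.111, -0.778], [-0.78, 0.027, -0.625]] tilt 38.7
17391 [ 0.5204492  -0.23791017  0.10362181] [[ 0.1184  0.993  -0.0041]
 [-0.993   0.1184 -0.0049]
 [-0.0044  0.0047  1.    ]]
```

View pics/wrist12.png

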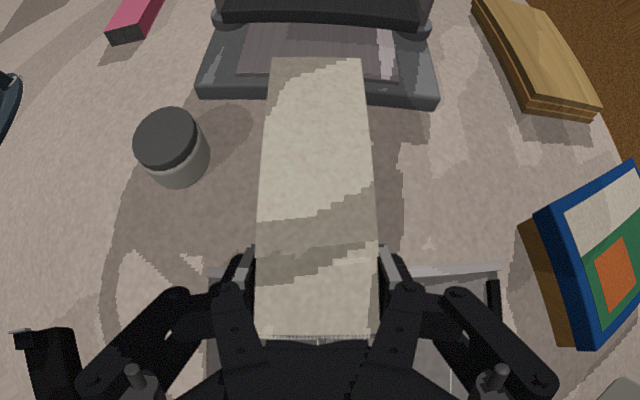

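View pics/scene12.png

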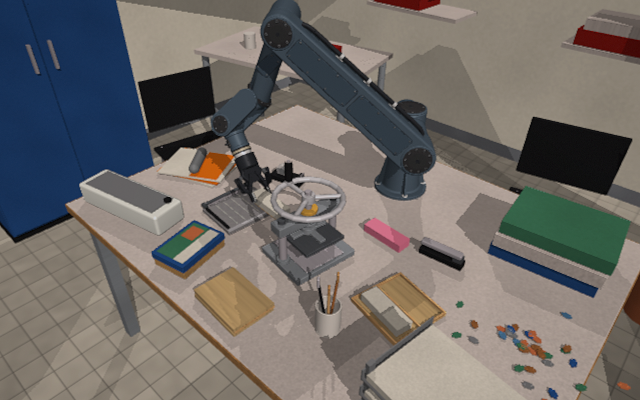

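```bash
python3 - <<'E'
from h import *
# kinematics fit, q4~0 poses
D=[([-.178495,.528478,1.433916,0,1.181382],[.62428,.00016,.23032]),
([-.360344,.383108,1.615092,0,1.154798],[.53097,-.081435,.256694]),
([-.353,.24,1.293,-.005,1.605],[.54124,-.08298,.44955]),
([1.387,.669,.608,.004,1.873],[.03026,.77747,.44274]),
([1.377,.926,.218,.009,1.97],[.05865,.88735,.38917]),
([1.363,.993,.219,.014,1.867],[.0766,.92186,.33043]),
([1.344,.994,.218,.02,1.828],[.0952,.932,.3305]),
([1.332,1.026,.22,.037,1.663],[.1129,.9799,.307]),
([1.322,1.034,.219,.058,1.501],[.1281,1.0248,.314]),
([1.304,.971,.219,.101,1.273],[.1489,1.076,.4159])]
A=[];b=[];lat=[]
for q,p in D:
    c,s=np.cos(q[0]),np.sin(q[0]); r=p[0]*c+p[1]*s; lat.append(-p[0]*s+p[1]*c)
    a1=q[1];a2=a1+q[2];a3=a2+q[4]
    A.append([1,0,np.sin(a1),np.sin(a2),np.sin(a3)]);b.append(r)
    A.append([0,1,np.cos(a1),np.cos(a2),np.cos(a3)]);b.append(p[2])
x,res,rk,sv=np.linalg.lstsq(np.array(A),np.array(b),rcond=None); print('base r0,h,L1,L2,L',x.round(4),rk,'res',(np.array(A)@x-b).round(4)); print('lat',np.round(lat,3))
E
```

```text
base r0,h,L1,L2,L [-0.0824  0.1236  0.6758  0.4326  0.3207] 5 res [ 0.0432 -0.009   0.0347 -0.0064 -0.0249  0.026  -0.0218  0.0155 -0.0217
 -0.001  -0.009  -0.006  -0.0079 -0.0056  0.0007 -0.0073  0.0057 -0.0066
  0.0012  0.0002]
lat [0.111 0.111 0.109 0.112 0.113 0.115 0.117 0.122 0.128 0.14 ]
```

```bash
python3 - <<'E'
from h import *
D=[([-.178495,.528478,1.433916,0,1.181382],[.62428,.00016,.23032]),
([-.360344,.383108,1.615092,0,1.154798],[.53097,-.081435,.256694]),
([-.353,.24,1.293,-.005,1.605],[.54124,-.08298,.44955]),
([1.387,.669,.608,.004,1.873],[.03026,.77747,.44274]),
([1.377,.926,.218,.009,1.97],[.05865,.88735,.38917]),
([1.363,.993,.219,.014,1.867],[.0766,.92186,.33043]),
([1.344,.994,.218,.02,1.828],[.0952,.932,.3305]),
([1.332,1.026,.22,.037,1.663],[.1129,.9799,.307]),
([1.322,1.034,.219,.058,1.501],[.1281,1.0248,.314])]
A=[];b=[]
for q,p in D:
    c,s=np.cos(q[0]),np.sin(q[0]); r=p[0]*c+p[1]*s
    a1=q[1];a2=a1+q[2];a3=a2+q[4]
    S,C=np.sin,np.cos
    A.append([0,S(a1),C(a1),S(a2),C(a2),S(a3)]);b.append(r)
    A.append([1,C(a1),-S(a1),C(a2),-S(a2),C(a3)]);b.append(p[2])
A=np.array(A);b=np.array(b)
x=np.linalg.lstsq(A,b,rcond=None)[0]; print('h,L1,L1p,L2,L2p,L',x.round(4),'res',(A@x-b).round(4))
x=np.linalg.lstsq(A[:,[0,1,3,4,5]],b,rcond=None)[0]; print(x.round(4),(A[:,[0,1,3,4,5]]@x-b).round(4))
# tray
d0=load('scene12'); P=cloud(d0); 
for n in ['scene12','scene8','side6']:
    P=cloud(load(n)); m=(P[...,2]>.0115)&(P[...,2]<.022)&(abs(P[...,0]-.545)<.14)&(abs(P[...,1]-.357)<.14)
    hsv=cv2.cvtColor(load(n)['image'],cv2.COLOR_BGR2HSV); m&=(hsv[...,1]>60)
    Q=P[m]; print(n,m.sum(),cv2.minAreaRect((Q[:,:2]*1000).astype(np.float32)),np.median(Q[:,2]))
E
```

```text
h,L1,L1p,L2,L2p,L [ 2.732e-01  5.880e-01 -1.000e-04  3.917e-01  1.140e-01  2.958e-01] res [-0.      0.     -0.      0.     -0.     -0.0001  0.0002  0.0003 -0.0002
  0.0001  0.     -0.0005  0.0001 -0.0001 -0.0001  0.0001  0.      0.0002]
[0.2734 0.588  0.3917 0.1141 0.2959] [-0.      0.     -0.      0.     -0.     -0.0001  0.0002  0.0003 -0.0002
  0.0001 -0.     -0.0005  0.0001 -0.0001 -0.0001  0.0001  0.      0.0002]
scene12 678 ((546.415283203125, 363.78302001953125), (198.74005126953125, 201.096435546875), 75.83473205566406) 0.015814607656927243
scene8 664 ((546.7620239257812, 363.4743957519531), (200.18914794921875, 201.6242218017578), 75.76836395263672) 0.015871341288263716
side6 391 ((544.8179321289062, 360.1871337890625), (207.80929565429688, 196.5558624267578), 75.45838165283203) 0.01520401634187144
```

```bash
cat > kin.py <<'E'
from h import *
H,L1,L2,L2p,L,LAT=.2734,.588,.3917,.1141,.2959,.1108
def fk(q):
    c,s=np.cos(q[0]),np.sin(q[0]); er=np.array([c,s,0]);el=np.array([-s,c,0]);ez=np.array([0,0,1.])
    a1=q[1];a2=a1+q[2]
    r=L1*np.sin(a1)+L2*np.sin(a2)+L2p*np.cos(a2); z=H+L1*np.cos(a1)+L2*np.cos(a2)-L2p*np.sin(a2)
    W=r*er+LAT*el+z*ez
    f=np.sin(a2)*er+np.cos(a2)*ez
    n0=el  # rotation about el by +angle takes ez->er
    n=Rn.from_rotvec(f*SG*q[3]).apply(n0)
    d=Rn.from_rotvec(n*q[4]).apply(f)
    return W,f,n,d
SG=1
E
python3 - <<'E'
import kin; from kin import *
T=[([-.67,.841,1.702,.657,1.088],[.5373,-.0794,.0473],[.087,.621,-.779]),([-.88,.845,1.493,.498,1.329],[.5218,-.241,.0787],[.09,.619,-.78]),([.628,.154,1.563,.587,1.002],[.3301,.5481,.4562],[.074,.631,-.772]),([1.304,.971,.219,.101,1.273],[.1489,1.076,.4159],[.072,.629,-.774])]
for SGv in (1,-1):
    kin.SG=SGv
    for q,p,x in T:
        W,f,n,d=fk(q); print(SGv,d.round(3),x,(W+L*d-p).round(4))
E
```

```text
1 [ 0.087  0.621 -0.779] [0.087, 0.621, -0.779] [-0.0002 -0.0006 -0.0002]
1 [ 0.09   0.619 -0.78 ] [0.09, 0.619, -0.78] [-0.0003 -0.0005  0.0001]
1 [ 0.074  0.631 -0.772] [0.074, 0.631, -0.772] [-0.0001 -0.0009 -0.0003]
1 [ 0.072  0.629 -0.774] [0.072, 0.629, -0.774] [ 0.0005 -0.0007  0.0001]
-1 [-0.585 -0.227 -0.779] [0.087, 0.621, -0.779] [-1.990e-01 -2.515e-01 -2.000e-04]
-1 [-0.625  0.028 -0.78 ] [0.09, 0.619, -0.78] [-2.119e-01 -1.754e-01  1.000e-04]
-1 [ 0.623 -0.125 -0.772] [0.074, 0.631, -0.772] [ 0.1622 -0.2244 -0.0003]
-1 [ 0.258  0.578 -0.774] [0.072, 0.629, -0.774] [ 0.0556 -0.0158  0.0001]
```

```bash
cat >> kin.py <<'E'
from scipy.optimize import least_squares
def ik(tcp,d,q0):
    tcp=np.array(tcp);d=np.array(d)/np.linalg.norm(d)
    def e(q):
        W,f,n,dd=fk(q); return np.r_[(W+L*dd-tcp)*3,dd-d]
    r=least_squares(e,q0); return r.x,np.abs(r.fun).max()
E
python3 - <<'E'
from kin import *
env=[]
for n,q in [('scene12',[-.88,.845,1.493,.498,1.329]),('side8',[-.814,.701,1.543,.516,1.406]),('scene8',[-.814,.701,1.543,.516,1.406]),('side11',[-.67,.841,1.702,.657,1.088]),('side7',[-.84,.389,1.115,.57,2.058])]:
    W,f,nn,d=fk(q); m=np.cross(f,nn); B=np.stack([f,nn,m])
    P=cloud(load(n)).reshape(-1,3); I=load(n)['image'].reshape(-1,3).astype(int)
    X=(P-W); k=np.linalg.norm(X,axis=1)<.26
    k&=(I[:,0]-I[:,2]>4)|(I.max(1)<60)
    X=X[k]; Y=X@B.T; t=X@d
    # exclude gripper pts: along d beyond .09
    Y=Y[(t<.09)]
    print(n,len(Y),'f',np.percentile(Y[:,0],[1,99]).round(3),'n',np.percentile(Y[:,1],[1,99]).round(3),'m',np.percentile(Y[:,2],[1,99]).round(3))
    env.append(Y)
E_=np.concatenate(env); np.save('env.npy',E_)
for a in np.arange(-.2,.12,.02):
    y=E_[(E_[:,0]>=a)&(E_[:,0]<a+.02)]
    if len(y)>10: print(a.round(2),len(y),'n',np.percentile(y[:,1],[2,98]).round(3),'m',np.percentile(y[:,2],[2,98]).round(3))
# pad pose
d=load('wrist12');P=cloud(d,True);I=d['image'].astype(int)
m=(P[...,2]>.095)&(P[...,2]<.112)&(I.min(2)>90)&(abs(P[...,0]-.53)<.06)&(P[...,1]<-.1)&(P[...,1]>-.31)
k,l,s,cc=cv2.connectedComponentsWithStats(m.astype(np.uint8));i=1+np.argmax(s[1:,4]);Q=P[l==i]
print('pad',len(Q),cv2.minAreaRect((Q[:,:2]*1000).astype(np.float32)),np.median(Q[:,2]))
E
```

```text
scene12 2477 f [-0.248  0.033] n [-0.043  0.071] m [-0.087  0.042]
side8 4792 f [-0.245  0.019] n [-0.059  0.051] m [-0.033  0.082]
scene8 2794 f [-0.246  0.031] n [-0.042  0.071] m [-0.087  0.049]
side11 3105 f [-0.247  0.014] n [-0.059  0.049] m [-0.033  0.079]
side7 8810 f [-0.244  0.033] n [-0.059  0.053] m [-0.033  0.082]
-0.2 1252 n [-0.036  0.057] m [-0.028  0.065]
-0.18 1516 n [-0.053  0.057] m [-0.042  0.055]
-0.16 1660 n [-0.054  0.06 ] m [-0.037  0.052]
-0.14 1771 n [-0.055  0.061] m [-0.037  0.043]
-0.12 1260 n [-0.055  0.061] m [-0.035  0.041]
-0.1 1384 n [-0.055  0.061] m [-0.036  0.042]
-0.08 1453 n [-0.055  0.061] m [-0.036  0.043]
-0.06 1541 n [-0.055  0.061] m [-0.037  0.043]
-0.04 2376 n [-0.058  0.063] m [-0.06   0.043]
-0.02 2156 n [-0.06   0.065] m [-0.086  0.044]
-0.0 1633 n [-0.06   0.065] m [-0.083  0.043]
0.02 810 n [-0.058  0.062] m [-0.08   0.036]
pad 31858 ((526.5194091796875, -202.13119506835938), (161.07501220703125, 63.50961685180664), 84.15519714355469) 0.10350848702327203
```

```bash
python3 - <<'E'
from kin import *
E=np.load('env.npy'); E=E[(E[:,0]>-.24)]
# synthetic cylinder for fork end + box plates
th=np.linspace(0,2*np.pi,24,endpoint=False)
cyl=np.array([[.043*np.cos(t),y,.043*np.sin(t)] for t in th for y in np.linspace(-.064,.064,9)])
bx=np.array([[f,y,m] for f in np.linspace(-.22,0,12) for y in (-.064,0,.064) for m in (-.043,0,.043)])
S=np.concatenate([cyl,bx])
d=np.array([.09,.619,-.78])
c=np.array([.5565,.0142]); a=np.radians(80.6); ex=np.array([np.cos(a),np.sin(a)]);ey=np.array([-ex[1],ex[0]])
q0=[.2,.6,1.6,.6,1.1]
for tcp in [(.4916,.345,.011),(.4916,.345,.05),(.4916,.345,.1),(.4916,.345,.2),(.4916,.36,.1),(.4916,.42,.2),(.5,.2,.42)]:
    q,e=ik(tcp,d,q0); q0=q
    W,f,n,dd=fk(q); m=np.cross(f,n); B=np.stack([f,n,m])
    # tool cylinder radius .045 from W to .09, then gripper .05 to .24
    p=np.cross(d,n);p/=np.linalg.norm(p);o=np.cross(d,p)
    tl=np.array([W+d*t+.045*(np.cos(k)*p+np.sin(k)*o) for t in np.linspace(0,.22,12) for k in th])
    X=np.concatenate([W+S@B,tl])
    rho=np.hypot(*(X[:,:2]-c).T)
    wheel=np.hypot(rho-.106,X[:,2]-.2315)-.009
    inside=(rho<.1)
    pl=(X[:,:2]-c); px=pl@ex;py=pl@ey
    def box(hx,hy,z0,z1):
        dx=np.maximum(abs(px)-hx,0);dy=np.maximum(abs(py)-hy,0);dz=np.maximum(np.maximum(z0-X[:,2],X[:,2]-z1),0);return np.sqrt(dx**2+dy**2+dz**2).min()
    print(tcp,'q',q.round(3),round(e,5),'W',W.round(3),'wheel',wheel.min().round(3),X[wheel.argmin()].round(3),'bridge',round(box(.026,.125,.15,.185),3),'base',round(box(.1,.118,0,.04),3))
E
```

```text
(0.4916, 0.345, 0.011) q [0.108 0.878 1.913 1.374 0.666] 0.0 W [0.465 0.162 0.242] wheel 0.015 [0.495 0.127 0.24 ] bridge 0.052 base 0.105
(0.4916, 0.345, 0.05) q [0.108 0.797 1.916 1.278 0.685] 0.0 W [0.465 0.162 0.281] wheel 0.03 [0.479 0.128 0.255] bridge 0.069 base 0.13
(0.4916, 0.345, 0.1) q [0.108 0.694 1.907 1.155 0.724] 0.0 W [0.465 0.162 0.331] wheel 0.051 [0.446 0.114 0.273] bridge 0.104 base 0.161
(0.4916, 0.345, 0.2) q [0.108 0.503 1.853 0.942 0.847] 0.0 W [0.465 0.162 0.431] wheel 0.114 [0.489 0.214 0.295] bridge 0.19 base 0.233
(0.4916, 0.36, 0.1) q [0.139 0.697 1.894 1.164 0.713] 0.0 W [0.465 0.177 0.331] wheel 0.057 [0.448 0.129 0.273] bridge 0.112 base 0.173
(0.4916, 0.42, 0.2) q [0.257 0.533 1.781 0.953 0.784] 0.0 W [0.465 0.237 0.431] wheel 0.155 [0.476 0.192 0.369] bridge 0.229 base 0.282
(0.5, 0.2, 0.42) q [-0.201  0.18   1.622  0.683  1.425] 0.0 W [0.473 0.017 0.651] wheel 0.211 [0.491 0.118 0.451] bridge 0.274 base 0.411
```

```bash
python3 - <<'E'
from kin import *
path([[.519,-.275,.12],[.517,-.275,.41]],.037)
E
```

```text
10
[[-0.028, 0.002, 0.001, 0.0], [-0.056, 0.003, 0.002, 0.0], [-0.084, 0.004, -0.021, 0.0], [-0.112, 0.004, -0.044, 0.0], [-0.14, 0.005, -0.066, 0.0], [-0.169, 0.005, -0.089, 0.0], [-0.197, 0.006, -0.112, 0.0], [-0.225, 0.007, -0.135, 0.0], [-0.253, 0.007, -0.157, 0.0], [-0.282, 0.008, -0.18, 0.0]]
```

>>> play_rows(
  series=[
    [-0.01,0.001,0.001,0.0],
    [-0.028,0.002,0.001,0.0],
    [-0.056,0.003,0.002,0.0],
    [-0.084,0.004,-0.021,0.0],
    [-0.112,0.004,-0.044,0.0],
    [-0.14,0.005,-0.066,0.0],
    [-0.169,0.005,-0.089,0.0],
    [-0.197,0.006,-0.112,0.0],
    [-0.225,0.007,-0.135,0.0],
    [-0.253,0.007,-0.157,0.0],
    [-0.282,0.008,-0.18,0.0],
    [-0.282,0.008,-0.18,0.0],
  ],
)

```text
t: 24.9
tcp_pos: [0.5179, -0.2757, 0.416]
tool_rot: [0.675, 0.596, -0.314, 0.301]
force: [0.5, -0.1, -2.2]
finger_gap: 0.636
```

```bash
python3 st.py; python3 - <<'E'
from kin import *
s=manip.sense();R=Rn.from_quat(s['tool_rot']).as_matrix();print(s['tcp_pos'])
path([[.492,.33,.42]],.033,spin=5)
E
```

```text
24.9 [ 0.5179 -0.2757  0.416 ] [ 0.5 -0.1 -2.2] [-0.917  0.497  1.149  0.503  1.953 -0.74 ] gap 54.0
[[0.092, 0.994, -0.065], [0.616, -0.108, -0.781], [-0.783, 0.032, -0.622]] tilt 38.5
[ 0.51791221 -0.27568173  0.41595662]
19
[[0.019, -0.005, -0.025, 0.3], [0.039, -0.01, -0.05, 0.5], [0.058, -0.014, -0.075, 0.8], [0.077, -0.019, -0.1, 1.1], [0.097, -0.024, -0.125, 1.3], [0.116, -0.029, -0.15, 1.6], [0.135, -0.034, -0.174, 1.8], [0.155, -0.038, -0.199, 2.1], [0.174, -0.043, -0.224, 2.4], [0.193, -0.048, -0.249, 2.6], [0.213, -0.053, -0.274, 2.9], [0.232, -0.057, -0.299, 3.2], [0.251, -0.062, -0.324, 3.4], [0.271, -0.067, -0.349, 3.7], [0.29, -0.072, -0.374, 3.9], [0.309, -0.077, -0.399, 4.2], [0.329, -0.081, -0.424, 4.5], [0.348, -0.086, -0.449, 4.7], [0.367, -0.091, -0.474, 5.0]]
```

>>> play_rows(
  series=[
    [0.01,-0.003,-0.013,0.2],
    [0.019,-0.005,-0.025,0.3],
    [0.039,-0.01,-0.05,0.5],
    [0.058,-0.014,-0.075,0.8],
    [0.077,-0.019,-0.1,1.1],
    [0.097,-0.024,-0.125,1.3],
    [0.116,-0.029,-0.15,1.6],
    [0.135,-0.034,-0.174,1.8],
    [0.155,-0.038,-0.199,2.1],
    [0.174,-0.043,-0.224,2.4],
    [0.193,-0.048,-0.249,2.6],
    [0.213,-0.053,-0.274,2.9],
    [0.232,-0.057,-0.299,3.2],
    [0.251,-0.062,-0.324,3.4],
    [0.271,-0.067,-0.349,3.7],
    [0.29,-0.072,-0.374,3.9],
    [0.309,-0.077,-0.399,4.2],
    [0.329,-0.081,-0.424,4.5],
    [0.348,-0.086,-0.449,4.7],
    [0.367,-0.091,-0.474,5.0],
  ],
)

```text
t: 26.9
tcp_pos: [0.4887, 0.332, 0.4184]
tool_rot: [0.686, 0.583, -0.342, 0.27]
force: [0.0, 0.0, -2.3]
finger_gap: 0.64
```

```bash
python3 st.py; python3 - <<'E'
from kin import *
d=grab('wrist','wrist13')
path([[.4916,.345,.12]],.04,spin=0)
E
```

```text
26.9 [0.4887 0.332  0.4184] [ 0.   0.  -2.3] [0.082 0.202 1.596 0.691 1.256 0.074] gap 54.4
[[0.086, 0.984, -0.154], [0.615, -0.174, -0.769], [-0.784, -0.028, -0.621]] tilt 38.41
8
[[0.03, 0.001, 0.022, 0.0], [0.06, 0.003, 0.045, 0.0], [0.09, 0.004, 0.067, 0.0], [0.12, 0.006, 0.09, 0.0], [0.15, 0.007, 0.112, 0.0], [0.18, 0.009, 0.134, 0.0], [0.21, 0.01, 0.157, 0.0], [0.24, 0.012, 0.179, 0.0]]
```

View pics/wrist13.png

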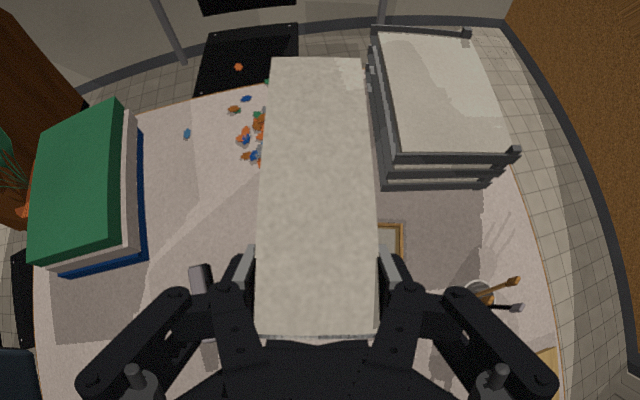

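>>> play_rows(
  series=[
    [0.012,0,0.009,0],
    [0.03,0.001,0.022,0.0],
    [0.06,0.003,0.045,0.0],
    [0.09,0.004,0.067,0.0],
    [0.12,0.006,0.09,0.0],
    [0.15,0.007,0.112,0.0],
    [0.18,0.009,0.134,0.0],
    [0.21,0.01,0.157,0.0],
    [0.24,0.012,0.179,0.0],
    [0.24,0.012,0.179,0.0],
    [0.24,0.012,0.179,0.0],
  ],
)

```text
t: 28.05
tcp_pos: [0.4901, 0.3455, 0.1193]
tool_rot: [0.684, 0.586, -0.342, 0.268]
force: [0.3, 0.4, -0.8]
finger_gap: 0.64
```

```bash
python3 st.py; python3 - <<'E'
from kin import *
d=grab('wrist','wrist14');grab('side','side14');grab('scene','scene14')
P=cloud(d,True); I=d['image'].astype(int)
# pad held
m=(P[...,2]>.12)&(P[...,2]<.165)&(I.min(2)>90)
m[:, :200]=0; m[:,440:]=0; m[335:]=0
k,l,s,cc=cv2.connectedComponentsWithStats(m.astype(np.uint8));i=1+np.argmax(s[1:,4]);Q=P[l==i];Q0=Q.mean(0)
print('pad',len(Q),cv2.minAreaRect((Q[:,:2]*1000).astype(np.float32)),np.linalg.svd((Q-Q0)[::9],full_matrices=False)[2].round(3).tolist(),Q0)
m=(P[...,2]>.008)&(P[...,2]<.024)&(abs(P[...,0]-.545)<.14)&(abs(P[...,1]-.3625)<.14)
hsv=cv2.cvtColor(d['image'],cv2.COLOR_BGR2HSV); m&=(hsv[...,1]>60); cv2.imwrite('pics/traym.png',m.astype(np.uint8)*255)
E
```

```text
28.05 [0.4901 0.3455 0.1193] [ 0.3  0.4 -0.8] [ 0.107  0.656  1.897  1.095  0.752 -0.604] gap 54.4
[[0.079, 0.985, -0.154], [0.619, -0.17, -0.767], [-0.781, -0.034, -0.623]] tilt 38.64
pad 31982 ((496.20538330078125, 384.8685302734375), (159.12435913085938, 72.16808319091797), 80.19188690185547) [[0.166, 0.986, -0.008], [-0.985, 0.166, 0.055], [0.056, -0.001, 0.998]] [0.49373019 0.36965801 0.14424467]
```

View pics/wrist14.png

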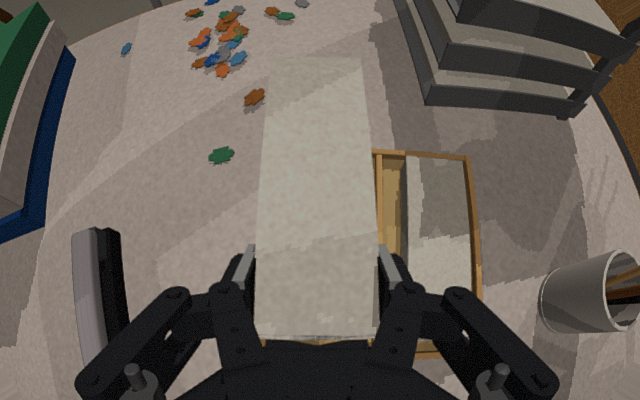

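View pics/scene14.png

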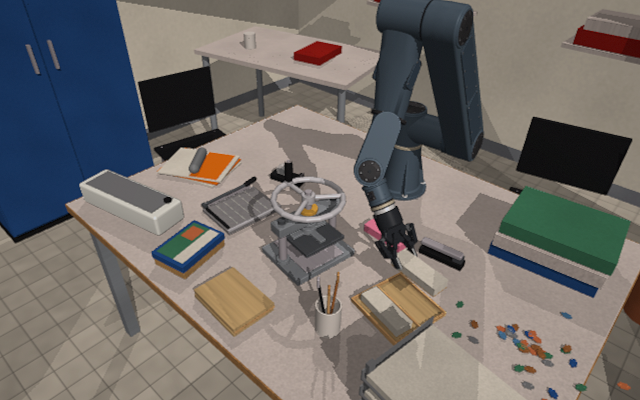

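View pics/side14.png

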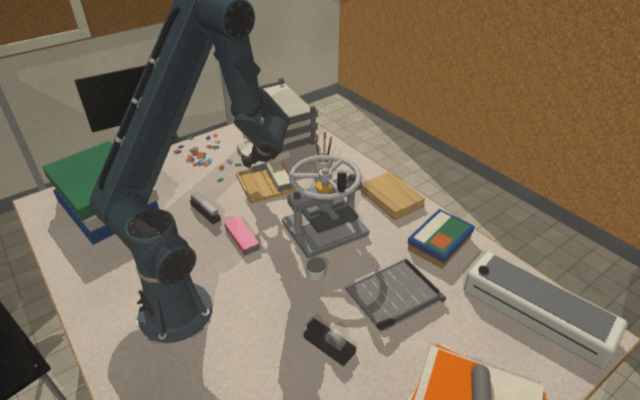

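```bash
python3 - <<'E'
from kin import *
a=np.radians(-14.3); tx=np.array([np.cos(a),np.sin(a)]);ty=np.array([-tx[1],tx[0]]);c=np.array([.545,.3625])
d=load('wrist14');P=cloud(d,True)
hsv=cv2.cvtColor(d['image'],cv2.COLOR_BGR2HSV)
X=P[...,:2]-c; x=X@tx; y=X@ty
m=(hsv[...,1]>60)&(P[...,2]>.0115)&(P[...,2]<.022)&(abs(x)<.13)&(abs(y)<.13)
print(m.sum(), np.median(P[m][:,2]))
def pr(name,sel,v): 
    q=v[m&sel]; print(name,len(q),np.percentile(q,[2,50,98]).round(4) if len(q) else '')
for y0 in np.arange(-.08,.09,.04):
    pr(f'right rim x @y{y0:.2f}',(x>.08)&(abs(y-y0)<.02),x)
    pr(f'batten x @y{y0:.2f}',(abs(x)<.02)&(abs(y-y0)<.02),x)
for x0 in (.02,.05,.08): pr(f'far rim y @x{x0}',(y>.075)&(abs(x-x0)<.015),y)
pr('near rim y',(y<-.075),y)
# same in scene14/side14: 
for n in ['scene14','side14','scene12','side6']:
    dd=load(n);P2=cloud(dd);h=cv2.cvtColor(dd['image'],cv2.COLOR_BGR2HSV);X=P2[...,:2]-c;x2=X@tx;y2=X@ty
    m2=(h[...,1]>60)&(P2[...,2]>.011)&(P2[...,2]<.022)&(abs(x2)<.13)&(abs(y2)<.13)
    q=x2[m2&(abs(x2)<.02)]; print(n,m2.sum(),'batten',len(q),np.median(q).round(4) if len(q) else '','x ext',np.percentile(x2[m2],[1,99]).round(4),'y ext',np.percentile(y2[m2],[1,99]).round(4))
E
```

```text
2430 0.01692840317508365
right rim x @y-0.08 0 
batten x @y-0.08 8 [-0.0036 -0.0033 -0.0021]
right rim x @y-0.04 212 [0.0904 0.0929 0.0966]
batten x @y-0.04 0 
right rim x @y0.00 326 [0.0899 0.0919 0.0963]
batten x @y0.00 117 [-0.0038 -0.0009  0.0195]
right rim x @y0.04 292 [0.0895 0.0917 0.0959]
batten x @y0.04 270 [-0.0051 -0.0021  0.0009]
right rim x @y0.08 292 [0.0815 0.0908 0.0956]
batten x @y0.08 400 [-0.009  -0.0011  0.0189]
far rim y @x0.02 198 [0.0912 0.0936 0.0979]
far rim y @x0.05 142 [0.092  0.0947 0.0984]
far rim y @x0.08 246 [0.0756 0.0929 0.0984]
near rim y 229 [-0.0976 -0.0937 -0.0809]
scene14 713 batten 170 0.001 x ext [-0.0984  0.1003] y ext [-0.0964  0.0998]
side14 398 batten 106 0.0011 x ext [-0.0968  0.0973] y ext [-0.1026  0.0973]
scene12 729 batten 173 0.0011 x ext [-0.0986  0.1006] y ext [-0.0954  0.1001]
side6 438 batten 139 0.0006 x ext [-0.0971  0.0979] y ext [-0.1021  0.1001]
```

```bash
python3 - <<'E'
from kin import *
path([[.4897,.3437,.11],[.4897,.3437,.035]],.02)
E
```

```text
5
[[0.008, -0.002, 0.009, 0.0], [0.023, -0.002, 0.021, 0.0], [0.037, -0.001, 0.033, 0.0], [0.052, -0.001, 0.044, 0.0], [0.067, -0.0, 0.056, 0.0]]
```

>>> play_rows(
  series=[
    [0.008,-0.002,0.009,0.0],
    [0.023,-0.002,0.021,0.0],
    [0.037,-0.001,0.033,0.0],
    [0.052,-0.001,0.044,0.0],
    [0.062,-0.0,0.052,0.0],
    [0.067,-0.0,0.056,0.0],
    [0.067,-0.0,0.056,0.0],
    [0.067,-0.0,0.056,0.0],
  ],
)

```text
t: 29.0
tcp_pos: [0.4907, 0.3443, 0.0362]
tool_rot: [0.686, 0.585, -0.338, 0.27]
force: [-0.4, 0.5, -1.6]
finger_gap: 0.638
```

```bash
python3 st.py; python3 - <<'E'
from kin import *
d=grab('wrist','wrist15');d=grab('scene','scene15');cv2.imwrite('pics/scene15c.png',cv2.resize(d['image'][160:350,230:470],None,fx=3.1,fy=3.1,interpolation=cv2.INTER_CUBIC))
E
```

```text
29.0 [0.4907 0.3443 0.0362] [-0.4  0.5 -1.6] [ 0.104  0.826  1.918  1.31   0.68  -0.891] gap 54.2
[[0.087, 0.985, -0.148], [0.62, -0.17, -0.766], [-0.78, -0.025, -0.626]] tilt 38.78
```

View pics/wrist15.png

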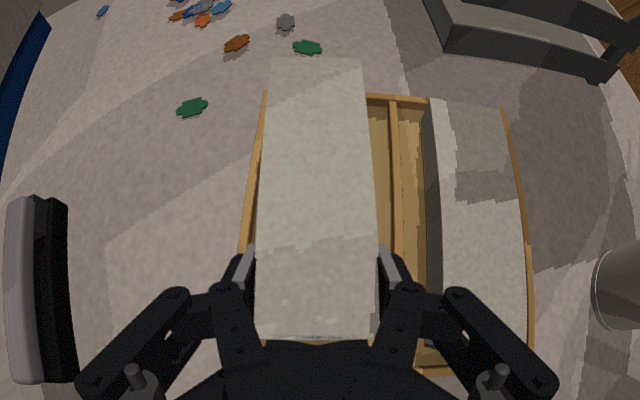

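View pics/scene15c.png

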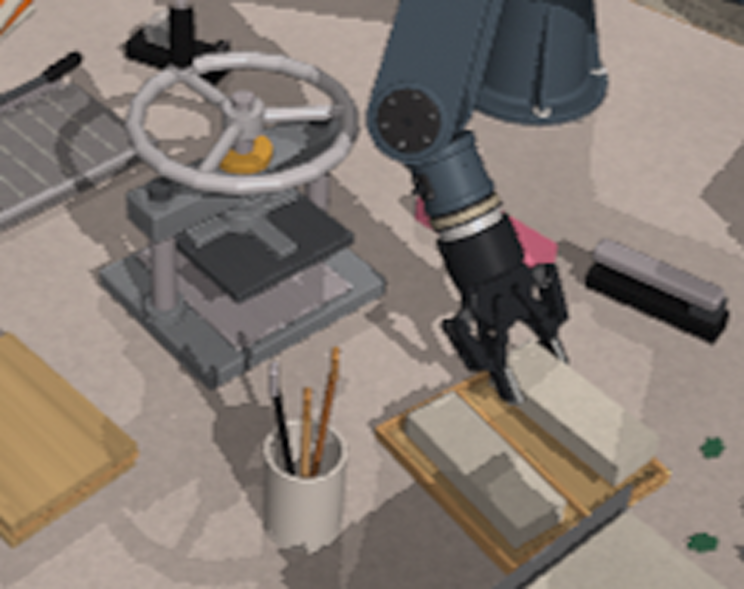

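```bash
python3 - <<'E'
from kin import *
a=np.radians(-13.8); tx=np.array([np.cos(a),np.sin(a)]);ty=np.array([-tx[1],tx[0]]);c=np.array([.4972,.3742])
d=load('wrist15');P=cloud(d,True);hsv=cv2.cvtColor(d['image'],cv2.COLOR_BGR2HSV)
X=P[...,:2]-c; x=X@tx; y=X@ty
m=(hsv[...,1]>60)&(P[...,2]>.0125)&(P[...,2]<.022)&(abs(x)<.17)&(abs(y)<.13)
def pr(name,sel,v):
    q=v[m&sel]; print(name,len(q),np.percentile(q,[2,50,98]).round(4) if len(q)>3 else '')
for y0 in (-.02,0,.02,.04,.06,.08):
    pr(f'left rim @{y0}',(x<-.03)&(abs(y-y0)<.01),x); pr(f'batten @{y0}',(x>.035)&(x<.06)&(abs(y-y0)<.01),x); pr(f'right rim @{y0}',(x>.13)&(abs(y-y0)<.01),x)
pr('far rim',(y>.08)&(abs(x)<.13),y)
I=d['image'].astype(int)
q=(P[...,2]>.045)&(P[...,2]<.075)&(I.min(2)>90)&(abs(x)<.06)&(y<.12)
k,l,s,cc=cv2.connectedComponentsWithStats(q.astype(np.uint8));i=1+np.argmax(s[1:,4]);q=l==i
for y0 in (0,.03,.06,.08):
    v=x[q&(abs(y-y0)<.006)]; print('pad x edges @',y0,np.percentile(v,[1,99]).round(4))
v=y[q]; print('pad y',v.min().round(4),np.percentile(v,[.5,99.5]).round(4))
s=manip.sense(); t=s['tcp_pos'][:2]-c; print('tcp lane',(t@tx).round(4),(t@ty).round(4))
E
```

```text
left rim @-0.02 312 [-0.0496 -0.0464 -0.0435]
batten @-0.02 231 [0.0447 0.0478 0.051 ]
right rim @-0.02 192 [0.1398 0.1425 0.146 ]
left rim @0 317 [-0.0497 -0.0461 -0.0436]
batten @0 307 [0.0451 0.0475 0.0507]
right rim @0 167 [0.1399 0.1425 0.1461]
left rim @0.02 295 [-0.0497 -0.0461 -0.0437]
batten @0.02 270 [0.045  0.0476 0.0509]
right rim @0.02 151 [0.14   0.1427 0.1455]
left rim @0.04 232 [-0.0497 -0.0464 -0.044 ]
batten @0.04 252 [0.0446 0.0471 0.0508]
right rim @0.04 143 [0.1398 0.1426 0.146 ]
left rim @0.06 158 [-0.0498 -0.0472 -0.0446]
batten @0.06 218 [0.0445 0.0472 0.0507]
right rim @0.06 119 [0.1401 0.1429 0.1457]
left rim @0.08 99 [-0.0499 -0.0481 -0.0459]
batten @0.08 188 [0.0445 0.0474 0.0507]
right rim @0.08 96 [0.1404 0.1428 0.1455]
far rim 731 [0.0811 0.0924 0.0974]
pad x edges @ 0 [-0.0293  0.0256]
pad x edges @ 0.03 [-0.0316  0.0233]
pad x edges @ 0.06 [-0.0338  0.0211]
pad x edges @ 0.08 [-0.0352  0.0198]
pad y -0.0736 [-0.0716  0.0858]
tcp lane 0.0007 -0.0307
```

>>> play_rows(
  series=[
    [0.004,0.0,0.003,0],
    [0.008,0.0,0.0063,0],
    [0.012,0.0,0.0095,0],
    [0.0145,0.0,0.0115,0],
    [0.0158,0.0,0.0127,0],
    [0.0158,0.0,0.0127,0],
  ],
)

```text
t: 29.7
tcp_pos: [0.4899, 0.3443, 0.0152]
tool_rot: [0.686, 0.585, -0.338, 0.27]
force: [0.3, -0.3, -2.0]
finger_gap: 0.633
```

```bash
python3 st.py
```

```text
29.7 [0.4899 0.3443 0.0152] [ 0.3 -0.3 -2. ] [ 0.105  0.87   1.917  1.361  0.67  -0.956] gap 53.8
[[0.087, 0.985, -0.148], [0.62, -0.17, -0.766], [-0.78, -0.026, -0.625]] tilt 38.75
```

Still carrying the full weight (-2 N); lower in 1.5 mm steps until contact shows.

>>> play_rows(
  series=[
    [0.0012,0.0,0.001,0],
    [0.0012,0.0,0.001,0],
  ],
)

```text
t: 29.9
tcp_pos: [0.49, 0.3443, 0.014]
tool_rot: [0.686, 0.585, -0.338, 0.27]
force: [-0.5, -0.3, -0.4]
finger_gap: 0.637
```

>>> play_rows(
  series=[
    [0.0012,0.0,0.001,0],
    [0.0012,0.0,0.001,0],
  ],
)

```text
t: 30.1
tcp_pos: [0.4901, 0.3445, 0.0138]
tool_rot: [0.687, 0.585, -0.337, 0.269]
force: [-1.6, -4.1, 7.3]
finger_gap: 0.637
```

>>> play_rows(
  series=[
    [0,0,0,0],
    [0,0,0,0],
    [0,0,0,0],
  ],
  claw=68,
  force=20,
)

```text
t: 30.4
tcp_pos: [0.4902, 0.3447, 0.0139]
tool_rot: [0.687, 0.585, -0.337, 0.269]
force: [-0.6, -0.4, -0.2]
finger_gap: 0.682
```

```bash
python3 st.py; python3 - <<'E'
from kin import *
d=grab('wrist','wrist16')
E
```

```text
30.4 [0.4902 0.3447 0.0139] [-0.6 -0.4 -0.2] [ 0.104  0.874  1.917  1.369  0.672 -0.967] gap 57.9
[[0.088, 0.985, -0.147], [0.622, -0.17, -0.764], [-0.778, -0.025, -0.628]] tilt 38.95
```

View pics/wrist16.png

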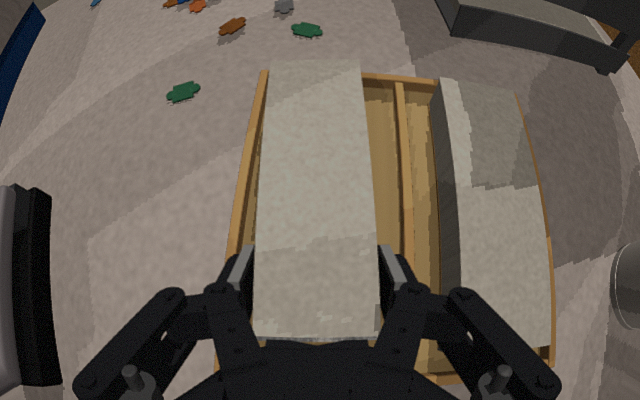

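>>> play_rows(
  series=[
    [-0.004,0,-0.003,0],
    [-0.012,0,-0.0095,0],
    [-0.023,-0.001,-0.019,0],
    [-0.039,-0.001,-0.0315,0],
    [-0.062,-0.002,-0.05,0],
    [-0.093,-0.003,-0.075,0],
    [-0.124,-0.004,-0.1,0],
    [-0.124,-0.004,-0.1,0],
  ],
)

```text
t: 31.25
tcp_pos: [0.4923, 0.3452, 0.1784]
tool_rot: [0.688, 0.585, -0.333, 0.271]
force: [-0.3, 0.5, -0.2]
finger_gap: 0.679
```

```bash
python3 st.py; python3 - <<'E'
from kin import *
d=grab('wrist','wrist17');grab('scene','scene17');grab('side','side17')
a=np.radians(-13.8); tx=np.array([np.cos(a),np.sin(a)]);ty=np.array([-tx[1],tx[0]]);c=np.array([.4972,.3742])
P=cloud(d,True);X=P[...,:2]-c; x=X@tx; y=X@ty;I=d['image'].astype(int)
q=(P[...,2]>.028)&(P[...,2]<.048)&(I.min(2)>90)&(abs(x)<.06)&(abs(y)<.12)
k,l,s,cc=cv2.connectedComponentsWithStats(q.astype(np.uint8));i=1+np.argmax(s[1:,4]);q=l==i
Q=np.c_[x[q],y[q],P[q][:,2]];m=Q.mean(0)
print(len(Q),'med z',np.median(Q[:,2]),cv2.minAreaRect((Q[:,:2]*1000).astype(np.float32)),np.linalg.svd((Q-m)[::9],full_matrices=False)[2][2].round(4))
E
```

```text
31.25 [0.4923 0.3452 0.1784] [-0.3  0.5 -0.2] [ 0.104  0.543  1.873  0.997  0.814 -0.466] gap 57.8
[[0.095, 0.985, -0.141], [0.624, -0.169, -0.763], [-0.776, -0.015, -0.631]] tilt 39.14
8557 med z 0.037632213831215545 ((-3.9320621490478516, 7.316398620605469), (56.59672546386719, 160.22451782226562), 4.515202045440674) [0.0019 0.001  1.    ]
```

View pics/wrist17.png

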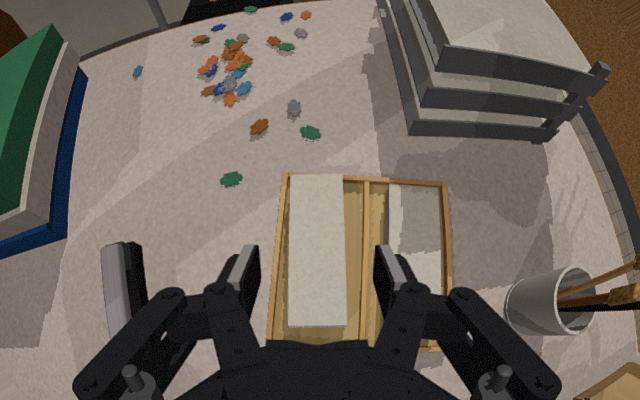

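View pics/scene17.png

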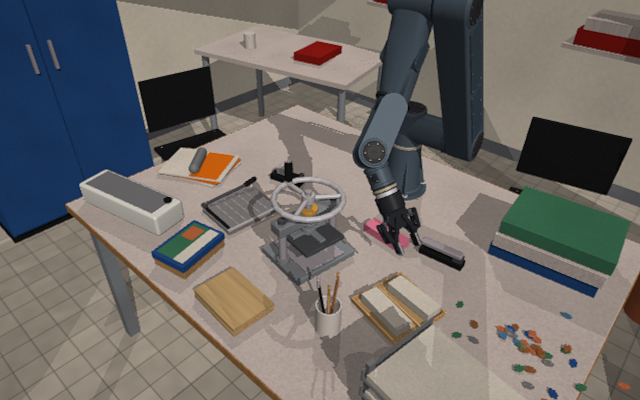

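```bash
python3 - <<'E'
from kin import *
P=cloud(load('side17')); Q=P[(P[...,2]>.255)&(P[...,2]<.32)&(np.hypot(P[...,0]-.54,P[...,1]+.085)<.035)]
f=lambda p:np.hypot(Q[:,0]-p[0],Q[:,1]-p[1])-.0135
r=least_squares(f,[.54,-.085],loss='soft_l1',f_scale=.002).x; v=r-np.array([.5565,.0142]); print('handle',r,np.degrees(np.arctan2(v[1],v[0])),'front = -99.4')
for n in ('scene0','scene17','side6','side17'):
    P=cloud(load(n)); q=np.hypot(P[...,0]-.557,P[...,1]-.0142); m=(q<.125)&(q>.09)&(P[...,2]>.2)&(P[...,2]<.26)&(load(n)['image'].min(2)>90); pm=(q<.12)&(P[...,2]>.085)&(P[...,2]<.125);print(n,'rim top',np.median(P[m][:,2]).round(4),'platen top',np.median(P[pm][:,2]).round(4))
def pos(n,x,y,z0,z1,r=.06):
    P=cloud(load(n)); m=(np.hypot(P[...,0]-x,P[...,1]-y)<r)&(P[...,2]>z0)&(P[...,2]<z1); return P[m].mean(0).round(4),m.sum()
for a,b in (('side0','side17'),):
    print('pot',pos(a,.41,-.13,.04,.06),pos(b,.41,-.13,.04,.06))
for a,b in (('scene0','scene17'),): print('jar',pos(a,.73,.25,.05,.195,.09),pos(b,.73,.25,.05,.195,.09)); print('dry',pos(a,.59,.357,.03,.045,.07),pos(b,.61,.357,.03,.045,.07))
print(manip.sense()['force']); manip.sign_off()
E
```

```text
handle [ 0.54228979 -0.08464862] -98.18063892064586 front = -99.4
scene0 rim top 0.2218 platen top 0.092
scene17 rim top 0.2387 platen top 0.1075
side6 rim top 0.2394 platen top 0.1084
side17 rim top 0.2392 platen top 0.1086
pot (array([ 0.4104, -0.1331,  0.0492]), np.int64(232)) (array([ 0.4103, -0.1332,  0.0491]), np.int64(236))
jar (array([0.7441, 0.2652, 0.099 ]), np.int64(829)) (array([0.7441, 0.2656, 0.0988]), np.int64(840))
dry (array([0.5964, 0.358 , 0.0371]), np.int64(776)) (array([0.5985, 0.3623, 0.037 ]), np.int64(768))
[ 0.13587871 -0.33948813 -0.41842759]
the job is handed in; nothing more can be done
```

The glued pad now lies in the tray's empty lane, the wheel is backed off a quarter turn from its stop, and the job is handed in at about 31 s. No verdict came back.

- **Wheel:** I cranked it about 1.25 turns counter-clockwise, until it stopped moving and the push on the handle rose to 11 N. Then I backed it off about 90°. The last check put the handle about 1° from the press's front line, with the rim unmoved since the back-off.
- **Leaning the gripper:** moves only allow shifts and a spin about the finger axis. I got the 39° lean by repeatedly reaching just past the arm's limit on the left. This held joint 3 at its lower limit; it read as low as 0.218 rad against the stated 0.22.
- **Pad:** I lifted it about 5 mm, drew it straight out, carried it over the wheel and lowered it until it touched the floor (7 N). The wrist camera then showed:

| Check | Measured | Allowed |
|---|---|---|
| Across the lane | −4 mm | ±20 mm |
| Along the lane | +7 mm | ±18 mm |
| Tilt | about 0.002 rad | 0.06 rad |
| Angle to the lane | 4.5° (0.08 rad) | 0.25 rad |
| Centre above tray floor | about 15 mm | 18 mm |

- **Other things:** the glue pot and brush jar did not move measurably. My two dry-pad readings differ by about 5 mm, but they used slightly different windows, so that is not a clean comparison. I did not measure the tape or stapler, though the last picture shows no disturbance. The last force reading was near zero, with the gripper clear above the tray.

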